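Load the lit inspection rack, hang up the empty carrier, switch on the light

TASK

Get the inspection rack ready: lay every spindle blank on the bench across the raised rack, each in a pair of orange V saddles of its own with a journal resting in each saddle, and hang the empty blue carrier by its bail on the hook of the stand so that it hangs free. When all that is done, slide the yellow switch in the slot of the rack's end block all the way to the green dot. Do not disturb the tape measure, the oil can or the brass collar.

Things in the scene. Friction and masses are not known exactly. Their poses are not given: they have to be found in the camera images.
- rack: fixed rack, origin on the bench: grey base (x +-58, y -153 to 137 mm), white light strip (top 18 mm up), two aluminium rails along y at x = +-42.5 mm, top 62 mm up, 79 mm clear between, with four pairs of orange 90 degree V saddles (V bottom 68, tips 84 mm up, mouth 31 mm) at y = 22, -28, -78, -128 mm. Seated blanks lie along x. Blue end block at y = 64 to 134 mm, 104 mm long in x, top 86 mm up
- notch_1 (a point): point on the seated axis height, midway between the two saddles of this notch pair (79 mm above the bench); a seated blank's centre lies here, give or take 9 mm along the blank; axes as rack
- notch_2 (a point): point on the seated axis height, midway between the two saddles of this notch pair (79 mm above the bench); a seated blank's centre lies here, give or take 9 mm along the blank; axes as rack
- notch_3 (a point): point on the seated axis height, midway between the two saddles of this notch pair (79 mm above the bench); a seated blank's centre lies here, give or take 9 mm along the blank; axes as rack
- notch_4 (a point): point on the seated axis height, midway between the two saddles of this notch pair (79 mm above the bench); a seated blank's centre lies here, give or take 9 mm along the blank; axes as rack
- light_switch (a joint): slide switch of the rack's light: 0 m = off (towards the white dot), 0.016 m = fully on (towards the green dot, rack +x); it stays where it is left and takes about 2 N to slide
- switch_thumb (a point): centre of the top of the yellow switch thumb (14 in x, 20 in y, 9 mm high; top 1 mm below the block's top). Axes as rack. It slides along rack +x in a slot 26 mm wide (y), 70 mm long (x), 10 mm deep; when off, about 40 mm of empty slot lies on its -x side, where closed fingertips fit to push it. The rack and its seated blanks stay below 95 mm
- slot_centre (a point): centre of the slot, at the level of the block's top (86 mm above the bench); axes as rack
- hook_stand: fixed steel stand, origin on the bench under the post: base 90 x 90 x 12 mm, post 16 mm square, 190 mm high. The flat hook arm (14 mm wide, 5 thick, upper face 190 mm above the bench) points to the stand's own -x and ends 70 mm from the post's axis in an upturned tip, 5 mm thick, rising 13 mm above the arm
- hook_seat (a point): point on the arm's upper face, 45 mm in front of the post's axis (20 mm behind the tip's inner face), where the bail's bar should rest; axes as hook_stand
- carrier: empty blue carrier, 0.2 to 0.33 kg, origin under the tray: tray 56 (x) x 80 (y) x 26 mm high; rigid upright bail in its y-z plane, flat bar 12 (x) x 88 x 8 mm on legs at y = +-42 mm, bar underside 85 mm up, so the loop is open along x (80 wide, 59 high). Black rubber grip stub 16 x 16 mm on the bar's middle, 93 to 117 mm up. Upright on the bench at the start; same either way round
- bail_underside (a point): middle of the underside of the bail's bar, 85 mm above the tray's bottom; axes as carrier
- blank_1: steel spindle blank: square body 60 x 20 x 20 mm with a round journal 16 mm across and 25 mm long at each end (110 mm overall), about 0.27 kg. Origin at its very centre (10 mm above the bench when it lies there), x along its length. Lies flat at the start; grip the square body. May be absent (None)
- blank_2: steel spindle blank: square body 60 x 20 x 20 mm with a round journal 16 mm across and 25 mm long at each end (110 mm overall), about 0.27 kg. Origin at its very centre (10 mm above the bench when it lies there), x along its length. Lies flat at the start; grip the square body. May be absent (None)
- blank_3: steel spindle blank: square body 60 x 20 x 20 mm with a round journal 16 mm across and 25 mm long at each end (110 mm overall), about 0.27 kg. Origin at its very centre (10 mm above the bench when it lies there), x along its length. Lies flat at the start; grip the square body. May be absent (None)
- blank_4: steel spindle blank: square body 60 x 20 x 20 mm with a round journal 16 mm across and 25 mm long at each end (110 mm overall), about 0.27 kg. Origin at its very centre (10 mm above the bench when it lies there), x along its length. Lies flat at the start; grip the square body. May be absent (None)
- tape: bystander: black tape measure, 64 x 99 x 35 mm, loose, origin under its centre
- oiler: bystander: red oil can, 64 x 93 mm, 172 mm high with its spout, loose, origin under its centre
- collar: bystander: brass collar, 32 mm across, 18 mm high, loose, origin under its centre
Not all that is in view belongs to the job. What is shaped like the blank_2 but red is not meant.

How it is judged:
By the outcome, as a careful person would: the job done as asked, in the order asked, and still so for the second after the job is handed in, with the robot touching nothing.
Of blank_1, blank_2, blank_3, blank_4 only 3 to 4 are there at a start; the rules pass over those that are not, and their reading is None.
At some moment in a run one of blank_1, blank_2, blank_3, blank_4 may be knocked a few centimetres aside while the robot is not near it.
It also fails if it takes over 210 s, if anything falls off the work surface, if the arm or the gripper's body presses on something with over 40 N, if the wrist force passes 120 N, or if a joint passes its speed limit or range.

ROBOT

A 7-joint arm with a two-finger parallel gripper is mounted at the origin on a cart in front of the work surface, level with it; the furniture and walls round the work are solid. World frame = base frame: x ahead of the robot, y to its left, z up, the work surface at z = 0. Lengths are in m, angles in degrees, forces in N, time in s.
With the tool pointing down it reaches from about 0.425 to 0.875 m from the base axis. Payload 4.7 kg.
Tool frame: the origin (TCP) lies on the centre line of the jaws, within the pads' length; the fingertips stand 22 mm ahead of it and the grasp point (between the pads) lies 3 mm ahead of it (nose_length is the distance from the TCP to the fingertips, in m); z points along the fingers, y is the line along which they close (so a half turn about z gives the same grasp; the last joint's range is limited). The gripper opens to 87 mm and grips with 3 to 60 N. Pads are 19 mm wide; open, the fingers measure 117 mm over their backs; the gripper's body (75 mm by 190 mm) begins 51 mm behind the grasp point.
Start: joints at [76.381, 18.392, -4.016, 83.108, 1.295, 78.541, -3.26], TCP at [0.162, -0.63, 0.245] pointing down, gripper open.
Joint ranges: [-163.93, 163.93], [-17.29, 119.83], [-79.2, 71.16], [3.27, 140.29], [-89.18, 269.18], [5.43, 117.66], [-154.24, 154.24]. Speed limits (degrees/s): [147.25, 147.25, 180, 180, 180, 180, 180].

INTERFACE

Orientations are given as a 3x3 rotation matrix whose columns are the frame's x, y, z axes.
In Python, from cell import sense, capture, camera_model, hand_in, boxes_of, outline_of, place_of, nose_length gives the robot as it stands.
- The arm moves only by the tool step_arm, never from a script. Its argument "plan" is a list of rows, each an object of numbers: "ax", "ay", "az": the turn, a rotation vector about the tool's x, y, z in degrees; "dx", "dy", "dz": the shift along the tool's x, y, z in mm; "fingers": the finger opening in mm, from 0 to 87. In form: [{"ax": .., "ay": .., "az": .., "dx": .., "dy": .., "dz": .., "fingers": ..}, ...]. A call has exactly 8 rows; each row is the pose to reach, as a shift and turn from the pose commanded when the call began, along the tool's axes at that moment; what a row does not reach only later rows make up. A row lasts 1/8 s, in which the tool goes at most 62.5 mm and 10.7 degrees, less where a joint would pass 70% of its speed; a pose out of reach is approached as far as the arm can. A call with a gripper value outside its range is refused whole. The fingers move at their own pace and stop on an object; "squeeze" is the grip in N (left out, the last holds). Time passes only in rows, so rows that repeat a pose let the fingers close, or fill a call up. It gives the time, the measured TCP pose, the force, the opening and the grip force at its end, in the units of the state.
- sense(): the state, without advancing time (a new reading comes with each control period).
- capture(name): name is "scene" or "top" or "wrist"; returns the picture (480x640x3 uint8, blue, green, red); there is no depth.
- camera_model(name): a dict with "intrinsics" (3x3 intrinsics, pixels), "extrinsics" (4x4, takes a point from camera to world coordinates); the wrist camera has in their place "hand_eye" (4x4, takes a point from camera to tool coordinates, whose origin is the TCP and whose axes are the flange's). Camera axes: x right, y down, z forward; pixel columns grow to the right and rows downward; lengths in m; the calibration is good to about 2 mm. The wrist camera is an equidistant fisheye: a pixel r from the principal point sees the ray r / f radians off the axis. A picture is of the moment at which its call begins: read the wrist's pose just before it. camera_model takes no time and is no camera call.
- hand_in(): hands the job in; it is judged then, once.
Trained networks look in the newest picture that a camera, given by its name, has taken for a name from the list of things; names that differ only in an ending like _2 or _b are one class to them, and where a whole thing is asked for, a point or a joint stands for the part that bears it (a point fixed in the world has none). Each returns a list of dicts, best first, with "conf" (0 to 1); they miss things now and then, are a little off and sometimes report something else, mostly with a low value. They report only what shows in the picture. A call takes as long as a camera call. They do not tell look-alikes from the thing itself.
- boxes_of(camera, target): "bbox" ([centre column, centre row, width, height] in pixels, round what is visible of it).
- outline_of(camera, target): "mask" (480x640 bool, what is visible of it) and "bbox" ([centre column, centre row, width, height] in pixels, round what is visible of it).
- place_of(camera, target): "xy" ([column, row] in pixels: a listed point, or the origin of a listed thing).
The state is a dict: "time_s": time; "joint_positions": joint angles; "qd": joint speeds; "effort": joint torques, N m; "tcp_pos": TCP position; "orientation": TCP orientation; "ft_force": force on the tool from outside, world axes, zero at the start; "ft_torque": the same for the moment, N m; "grip_width": finger opening in m; "gripper_force": force on a finger pad.
Only numpy, scipy, OpenCV 4.12 (cv2) and the standard library are available. Lean on these libraries where they do the work, as an engineer would, in place of code of your own. Each camera call takes 0.05 s, during which the arm holds its last target. There are 200 camera calls.

## Working session

There is one attempt and no reset: what is moved stays moved. The work goes in short steps, Python scripts to look and compute and a tool call to move; the robot and the scene stay as the last step left them, time stands still between calls to the robot, and variables do not carry over. Pictures are saved under pics/ and viewed, at most 14 in all, crops included, and the job is handed in when it is done.

Besides the shell and the picture viewer there is one more tool, called after ">>>" in YAML: its name, and indented under it one key for each argument. step_arm: Moves the arm, as the interface text tells. Its arguments: {"type":"object","properties":{"plan":{"type":"array","items":{"type":"object","properties":{"ax":{"type":"number"},"ay":{"type":"number"},"az":{"type":"number"},"dx":{"type":"number"},"dy":{"type":"number"},"dz":{"type":"number"},"fingers":{"type":"number"}}}},"squeeze":{"type":"number"}},"required":["plan"]}

```bash
ls; mkdir -p pics
python3 - <<'E'
from cell import *
import cv2,numpy as np
s=sense();print(s['time_s'],s['tcp_pos'],np.round(s['orientation'],3).tolist(),s['grip_width'],nose_length)
for c in ['scene','top']:
    im=capture(c);cv2.imwrite(f'pics/{c}0.png',im);m=camera_model(c);print(c,np.round(m['intrinsics'],1).tolist(),np.round(m['extrinsics'],3).tolist())
    for t in ['rack','notch_1','switch_thumb','slot_centre','hook_stand','hook_seat','carrier','bail_underside','blank_1','tape','oiler','collar']:
        try: print(t,[(np.round(d['xy']).tolist(),round(d['conf'],2)) for d in place_of(c,t)][:8])
        except Exception as e: print(t,e)
m=camera_model('wrist');print(m)
E
```

```text
pics
0.0 [ 0.16179749 -0.62900223  0.24345232] [[0.968, 0.249, -0.001], [0.249, -0.968, 0.002], [-0.0, -0.002, -1.0]] 0.08707294099085419 0.022
scene [[477.9, 0.0, 314.4], [0.0, 477.9, 243.5], [0.0, 0.0, 1.0]] [[-0.439, -0.649, 0.622, -0.3], [-0.899, 0.316, -0.305, 0.413], [0.001, -0.692, -0.721, 1.093], [0.0, 0.0, 0.0, 1.0]]
rack [([392.0, 243.0], 0.96)]
notch_1 [([437.0, 240.0], 0.82), ([389.0, 222.0], 0.73), ([421.0, 235.0], 0.7), ([405.0, 231.0], 0.57)]
switch_thumb [([367.0, 213.0], 0.42)]
slot_centre [([368.0, 215.0], 0.95), ([242.0, 367.0], 0.48)]
hook_stand [([265.0, 272.0], 0.79)]
hook_seat [([259.0, 233.0], 0.62)]
carrier [([313.0, 267.0], 0.77), ([404.0, 230.0], 0.67)]
bail_underside [([312.0, 246.0], 0.66)]
blank_1 [([260.0, 346.0], 0.84), ([274.0, 320.0], 0.81), ([242.0, 371.0], 0.74), ([293.0, 303.0], 0.61), ([387.0, 294.0], 0.55), ([352.0, 307.0], 0.49)]
tape [([389.0, 297.0], 0.87)]
oiler [([301.0, 225.0], 0.67)]
collar [([307.0, 237.0], 0.58)]
top [[599.8, 0.0, 318.3], [0.0, 599.8, 236.7], [0.0, 0.0, 1.0]] [[0.03, -0.996, 0.089, 0.408], [-1.0, -0.029, 0.007, -0.036],
[... 480 characters left out ...]
9.0], 0.95), ([202.0, 301.0], 0.68), ([256.0, 270.0], 0.64), ([317.0, 306.0], 0.59)]
tape [([375.0, 312.0], 0.62)]
oiler [([331.0, 149.0], 0.9)]
collar [([324.0, 183.0], 0.42)]
{'intrinsics': array([[371.64829954,   0.        , 322.04626322],
       [  0.        , 371.64829954, 241.22821684],
       [  0.        ,   0.        ,   1.        ]]), 'hand_eye': array([[-2.73032283e-04, -9.59407742e-01, -2.82022535e-01,
         7.78288311e-02],
       [ 9.99999306e-01, -5.85072572e-04,  1.02222704e-03,
        -1.53995210e-04],
       [-1.14573619e-03, -2.82022060e-01,  9.59407236e-01,
        -1.40614011e-01],
       [ 0.00000000e+00,  0.00000000e+00,  0.00000000e+00,
         1.00000000e+00]])}
```

Run:
```python
import cv2
im=cv2.imread('pics/top0.png')[100:370,120:520];cv2.imwrite('pics/topc.png',cv2.resize(im,(800,540),interpolation=cv2.INTER_CUBIC))
im=cv2.imread('pics/scene0.png')[170:410,180:500];cv2.imwrite('pics/scenec.png',cv2.resize(im,(800,600),interpolation=cv2.INTER_CUBIC))
```

```text
(no output)
```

View pics/topc.png

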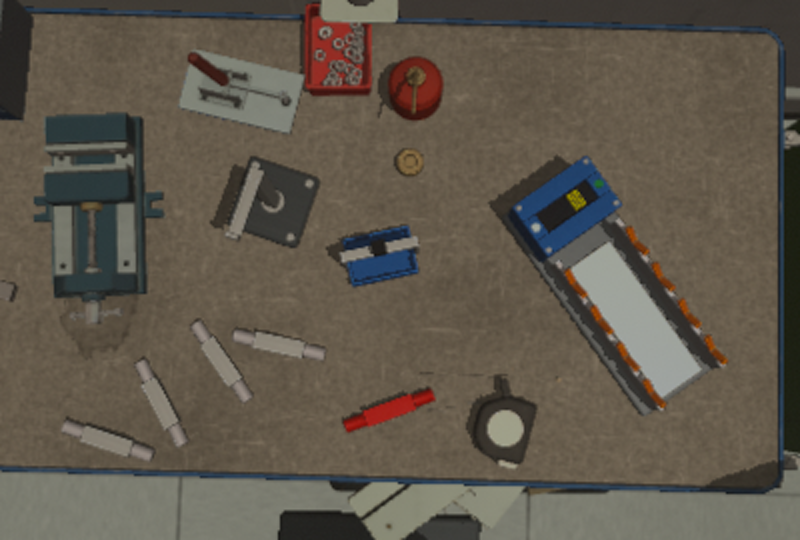

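View pics/scenec.png

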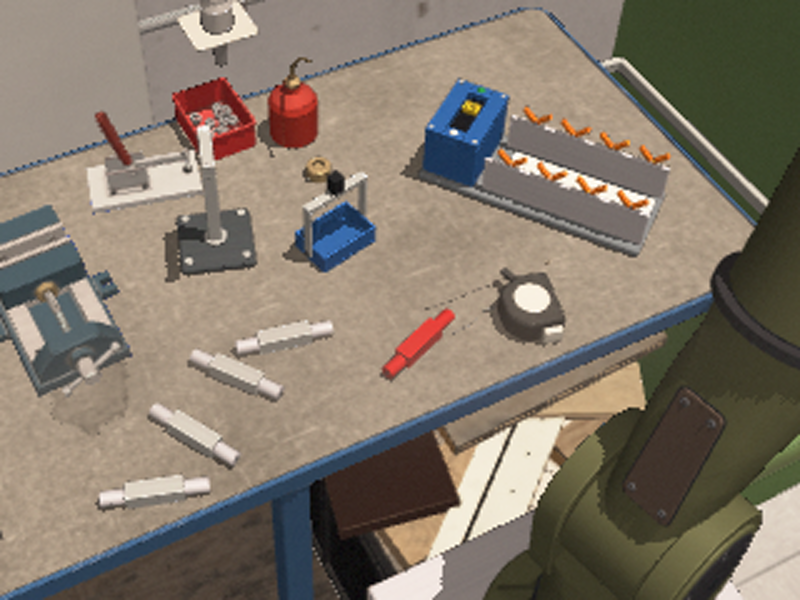

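The top view shows four steel blanks at (174,320), (200,300), (230,280) and (259,272). The red look-alike at (314,305) is not meant. The carrier is at (308,225), the stand at (260,200) and the rack block at (405,202). Next I'll measure poses from both cameras.

```bash
cat > h.py <<'E'
import numpy as np,cv2
from cell import *
from scipy.optimize import least_squares
def cam(c):
    m=camera_model(c)
    if c!='wrist': return np.array(m['intrinsics']),np.array(m['extrinsics'])
    s=sense();T=np.eye(4);T[:3,:3]=s['orientation'];T[:3,3]=s['tcp_pos']
    return np.array(m['intrinsics']),T@np.array(m['hand_eye'])
def proj(c,P,KT=None):
    K,T=KT or cam(c);P=np.atleast_2d(P);p=(P-T[:3,3])@T[:3,:3]
    if c=='wrist':
        r=np.hypot(p[:,0],p[:,1]);t=np.arctan2(r,p[:,2]);q=p[:,:2]*(t/np.maximum(r,1e-9))[:,None]
    else: q=p[:,:2]/p[:,2:]
    return q*K[0,0]+K[:2,2]
def unproj(c,uv,z,KT=None):
    K,T=KT or cam(c);q=(np.atleast_2d(uv)-K[:2,2])/K[0,0]
    if c=='wrist':
        t=np.linalg.norm(q,axis=1);d=np.c_[q*(np.sin(t)/np.maximum(t,1e-9))[:,None],np.cos(t)]
    else: d=np.c_[q,np.ones(len(q))]
    d=d@T[:3,:3].T
    return T[:3,3]+d*((z-T[2,3])/d[:,2])[:,None]
def blanks(c,KT=None,img=None):
    """capture done before; -> list of (x,y,yaw deg,len,conf)"""
    out=[]
    for d in outline_of(c,'blank_1'):
        m=d['mask'];v,u=np.nonzero(m)
        if len(u)<30: continue
        p=unproj(c,np.c_[u,v],.01,KT)[:,:2]
        (cx,cy),(w,h),a=cv2.minAreaRect((p*1000).astype(np.float32))
        if w<h: w,h,a=h,w,a+90
        col=img[m].mean(0).round() if img is not None else None
        out.append((round(cx,1),round(cy,1),round((a+90)%180-90,1),round(w),round(h),round(d['conf'],2),None if col is None else col.tolist()))
    return out
def go(x,y,z,yaw=None):
    """mm target of TCP; yaw=deg of the tool y axis (mod 180); prints shift in tool axes"""
    s=sense();R=np.array(s['orientation']);d=R.T@(np.array([x,y,z])-1000*np.array(s['tcp_pos']))
    az=0
    if yaw is not None:
        cur=np.degrees(np.arctan2(R[1,1],R[0,1]));az=-((yaw-cur+90)%180-90)
    print('tool shift',d.round(1),'az',round(az,1),'j7',round(s['joint_positions'][6]),'t',s['time_s'])
E
python3 - <<'E'
from h import *
KT={c:cam(c) for c in ['top','scene']}
for c in KT:
    im=capture(c);print(c);[print(b) for b in blanks(c,KT[c],im)]
# rack/stand/carrier fit
def fit(obs,x0):
    f=lambda p:np.concatenate([ (proj(c,[p[0]+np.cos(p[2])*l[0]-np.sin(p[2])*l[1],p[1]+np.sin(p[2])*l[0]+np.cos(p[2])*l[1],l[2]],KT[c])[0]-uv)*(1 if c=='top' else 1) for c,l,uv in obs])
    r=least_squares(f,x0,loss='soft_l1');return r.x,f(r.x).round(1).reshape(-1,2).tolist()
N=[(0,.022,.079),(0,-.028,.079),(0,-.078,.079),(0,-.128,.079)]
obs=[('top',l,u) for l,u in zip(N,[(425,234),(439,247),(448,266),(461,284)])]+[('scene',l,u) for l,u in zip(N,[(389,222),(405,231),(421,235),(437,240)])]
obs+=[('top',(0,.099,.086),(403,201)),('scene',(0,.099,.086),(368,215))]
x,r=fit(obs,[.5,-.3,-1]);print('rack',x[:2]*1000,np.degrees(x[2]),r)
obs=[('top',(0,0,0),(260,200)),('scene',(0,0,0),(265,272)),('top',(-.045,0,.19),(239,208)),('scene',(-.045,0,.19),(259,233))]
for y in [0,1.5,3,-1.5]:
    x,r=fit(obs,[.6,.1,y]);print('stand',x[:2]*1000,np.degrees(x[2]),r)
for c,u in [('top',(308,225)),('scene',(313,267))]: print('carrier',unproj(c,u,0,KT[c]))
for c,u in [('top',(331,149)),('scene',(301,225))]: print('oiler',unproj(c,u,0,KT[c]))
m=outline_of('top','carrier');print([(d['bbox'],d['conf']) for d in m])
E
```

```text
top
(374.5, -21.7, -68.4, 108, 21, 0.94, [23.0, 30.0, 147.0])
(425.5, 178.4, 38.5, 112, 23, 0.81, [108.0, 118.0, 125.0])
(669.9, -37.4, 1.6, 31, 29, 0.73, [58.0, 91.0, 112.0])
(447.2, 111.5, 79.2, 111, 20, 0.68, [111.0, 122.0, 129.0])
(329.5, 307.2, 73.5, 111, 20, 0.66, [105.0, 114.0, 121.0])
(374.7, 247.5, 29.2, 109, 22, 0.58, [108.0, 118.0, 125.0])
(630.3, -235.9, 46.0, 20, 15, 0.37, [9.0, 109.0, 118.0])
(555.9, -4.8, -74.2, 91, 58, 0.26, [89.0, 69.0, 53.0])
scene
(328.1, 306.9, 73.8, 106, 29, 0.88, [175.0, 185.0, 195.0])
(425.0, 178.9, 37.2, 108, 27, 0.77, [168.0, 179.0, 191.0])
(447.1, 112.0, 81.2, 109, 33, 0.72, [169.0, 180.0, 192.0])
(373.3, -18.7, -66.4, 111, 26, 0.61, [61.0, 69.0, 201.0])
(374.9, 248.3, 30.5, 114, 27, 0.57, [168.0, 179.0, 190.0])
rack [ 533.16409787 -274.2582022 ] -54.08612461850073 [[-2.1, -4.2], [-3.3, 1.0], [0.5, 0.4], [0.5, 0.9], [0.7, 1.1], [0.1, -2.6], [-0.2, -1.1], [-0.1, -0.4], [0.8, 0.4], [-1.2, -1.7]]
stand [617.41880277 125.8149557 ] -20.23834065978972 [[-3.6, 0.9], [1.1, -5.0], [-0.6, -0.8], [2.5, -0.0]]
stand [617.41880307 125.81495696] -20.23833852877355 [[-3.6, 0.9], [1.1, -5.0], [-0.6, -0.8], [2.5, -0.0]]
stand [617.41884797 125.81514377] 339.7619855073694 [[-3.6, 0.9], [1.1, -5.0], [-0.6, -0.8], [2.5, -0.0]]
stand [617.41888669 125.81530447] -20.237735977455177 [[-3.6, 0.9], [1.1, -5.0], [-0.6, -0.8], [2.5, -0.0]]
carrier [[5.62828779e-01 1.31825350e-04 0.00000000e+00]]
carrier [[ 0.55527558 -0.00184131  0.        ]]
oiler [[ 0.7493205  -0.04976522  0.        ]]
oiler [[ 0.73713549 -0.04626139  0.        ]]
[([307.1, 228.2, 34.1, 28.5], 0.98), ([427.1, 240.2, 107.2, 125.7], 0.56)]
```

Candidates: steel blanks at world mm (447,112), (425,179), (375,248) and (329,307), plus a red one at (374,-20) that the task excludes. The colour means confirm this (BGR 23,30,147 is the red one). I'll move over the rack for a wrist view.

```bash
python3 -c "
from h import *
go(480,-310,300,36)"
```

```text
tool shift [ 387.7 -230.2  -55.4] az 68.4 j7 -3 t 1.55
```

>>> step_arm:
  plan:
    - {"dx": 48,"dy": -29,"dz": -30,"az": 8.5,"fingers": 45}
    - {"dx": 96,"dy": -58,"dz": -56,"az": 17,"fingers": 45}
    - {"dx": 145,"dy": -86,"dz": -56,"az": 25.5,"fingers": 45}
    - {"dx": 194,"dy": -115,"dz": -56,"az": 34,"fingers": 45}
    - {"dx": 242,"dy": -144,"dz": -56,"az": 42.5,"fingers": 45}
    - {"dx": 291,"dy": -173,"dz": -56,"az": 51,"fingers": 45}
    - {"dx": 340,"dy": -202,"dz": -56,"az": 60,"fingers": 45}
    - {"dx": 388,"dy": -230,"dz": -56,"az": 68.4,"fingers": 45}
  squeeze: 40

```text
schema error: expected keys ax, ay, az, dx, dy, dz, fingers
```

>>> step_arm:
  plan:
    - {}
    - {}
    - {}
    - {}
    - {}
    - {}
    - {}
    - {}

```text
schema error: expected keys ax, ay, az, dx, dy, dz, fingers
```

>>> step_arm:
  plan:
    - {"ax": 0,"ay": 0,"az": 8.5,"dx": 48,"dy": -29,"dz": -30,"fingers": 45}
    - {"ax": 0,"ay": 0,"az": 17,"dx": 96,"dy": -58,"dz": -56,"fingers": 45}
    - {"ax": 0,"ay": 0,"az": 25.5,"dx": 145,"dy": -86,"dz": -56,"fingers": 45}
    - {"ax": 0,"ay": 0,"az": 34,"dx": 194,"dy": -115,"dz": -56,"fingers": 45}
    - {"ax": 0,"ay": 0,"az": 42.5,"dx": 242,"dy": -144,"dz": -56,"fingers": 45}
    - {"ax": 0,"ay": 0,"az": 51,"dx": 291,"dy": -173,"dz": -56,"fingers": 45}
    - {"ax": 0,"ay": 0,"az": 60,"dx": 340,"dy": -202,"dz": -56,"fingers": 45}
    - {"ax": 0,"ay": 0,"az": 68.4,"dx": 388,"dy": -230,"dz": -56,"fingers": 45}
  squeeze: 40

```text
time_s: 2.55
tcp_pos: [0.4815, -0.3086, 0.3009]
orientation: [[0.584, -0.812, 0.001], [-0.812, -0.584, -0.001], [0.001, -0.0, -1.0]]
ft_force: [0.5, -0.4, -0.4]
grip_width: 0.045
gripper_force: 0.0
```

Run:
```python
from h import *
s=sense();print(s['tcp_pos'],s['ft_force'])
KT=cam('wrist');im=capture('wrist');cv2.imwrite('pics/w1.png',im)
for t in ['rack','notch_1','switch_thumb','slot_centre']: print(t,[(np.round(d['xy'],1).tolist(),round(d['conf'],2)) for d in place_of('wrist',t)][:8])
p=np.array([533.2,-274.3])/1000;a=np.radians(-54.1);R=np.array([[np.cos(a),-np.sin(a)],[np.sin(a),np.cos(a)]])
for l,z in [((0,22),.079),((0,-28),.079),((0,-78),.079),((0,-128),.079),((0,99),.086),((0,0),0)]:
    w=p+R@np.array(l)/1000;q=proj('wrist',[*w,z],KT)[0];print(l,q.round(1));cv2.circle(im,tuple(int(v) for v in q),4,(255,0,255),1)
for y in (22,-28,-78,-128):
  for x in (-42.5,42.5):
    w=p+R@np.array([x,y])/1000;q=proj('wrist',[*w,.068],KT)[0];cv2.drawMarker(im,tuple(int(v) for v in q),(0,255,0),1,8)
cv2.imwrite('pics/w1m.png',im)
```

```text
[ 0.481541   -0.30863346  0.30089887] [ 0.51154605 -0.39010655 -0.4298333 ]
rack [([273.1, 198.4], 0.95), ([286.1, 212.6], 0.44)]
notch_1 [([289.1, 210.3], 0.95), ([390.5, 214.0], 0.87), ([239.3, 216.4], 0.83), ([340.8, 209.2], 0.83)]
switch_thumb [([163.0, 204.8], 0.72), ([105.8, 278.1], 0.49)]
slot_centre [([166.3, 215.4], 0.56)]
(0, 22) [239.4 212. ]
(0, -28) [288.4 211.5]
(0, -78) [338.5 211.3]
(0, -128) [388.1 211.4]
(0, 99) [167.3 214.8]
(0, 0) [271.2 198.4]
```

View pics/w1m.png

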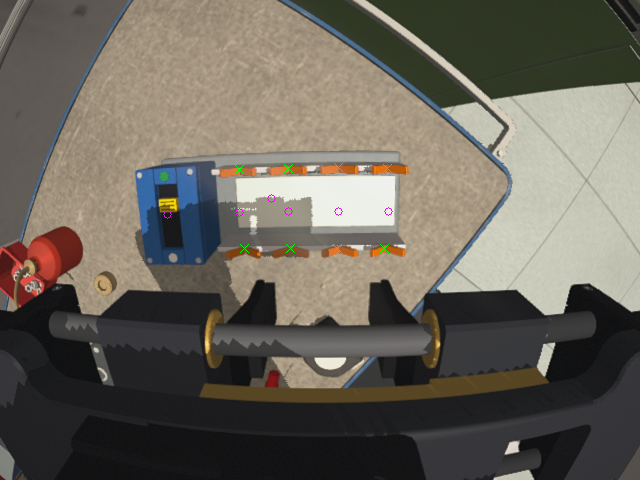

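The wrist view shows the rack model falling on the saddles, with saddle columns at about 240, 290, 338 and 388. Next I refine it with the orange blobs and go to the first blank.

Run:
```python
from h import *
KT=cam('wrist');im=cv2.imread('pics/w1.png');hsv=cv2.cvtColor(im,cv2.COLOR_BGR2HSV)
m=cv2.inRange(hsv,(6,150,80),(18,255,255));m[:150]=0;m[265:]=0;m[:,:210]=0;m[:,420:]=0
m=cv2.morphologyEx(m,cv2.MORPH_CLOSE,np.ones((5,5)))
n,l,st,ce=cv2.connectedComponentsWithStats(m);B=[(ce[i],st[i]) for i in range(1,n) if st[i,4]>60]
for c,s in B: print(c.round(1),s)
obs=[]
for c,s in B:
    mid=np.array([s[0]+s[2]/2-.5,c[1]]);obs.append(mid)
L=[(x,y) for y in (22,-28,-78,-128) for x in (-42.5,42.5)]
def P(p):
    a=p[2];return proj('wrist',[[p[0]+(np.cos(a)*x-np.sin(a)*y)/1000,p[1]+(np.sin(a)*x+np.cos(a)*y)/1000,.078] for x,y in L],KT)
p0=np.array([.5332,-.2743,np.radians(-54.1)]);q=P(p0)
idx=[np.argmin(np.linalg.norm(q-o,axis=1)) for o in obs]
f=lambda p:(P(p)[idx]-np.array(obs)).ravel()
r=least_squares(f,p0,loss='soft_l1');print(idx,r.x[:2]*1000,np.degrees(r.x[2]),f(r.x).reshape(-1,2).round(1).tolist(),f(p0).reshape(-1,2).round(1).tolist())
# carrier-first blank D
go(447,112,230,80-90)
go(447,112,230,80-90+180)
```

```text
[339.2 168.9] [321 165  38   9 282]
[389.8 168.9] [371 165  38   9 281]
[288.  169.7] [270 166  37   9 272]
[237.3 171.6] [220 168  36   9 254]
[387.2 250.5] [370 245  36  12 256]
[340.5 251.3] [323 247  35  10 238]
[243.  252.4] [226 248  35  11 244]
[288.2 252.2] [273 248  35  10 202]
[np.int64(5), np.int64(7), np.int64(3), np.int64(1), np.int64(6), np.int64(4), np.int64(0), np.int64(2)] [ 530.09435203 -275.78184592] -53.136028450857545 [[-0.5, -0.3], [0.1, -0.2], [-0.2, -0.3], [0.4, -0.4], [-0.1, 0.4], [-0.7, 0.3], [0.2, 0.4], [0.7, 0.1]] [[-3.2, 0.4], [-2.6, 1.2], [-2.9, -0.4], [-2.2, -1.3], [-4.1, 1.8], [-4.7, 1.0], [-3.6, -0.5], [-3.2, -0.0]]
tool shift [-361.  -222.2   70.2] az 46.1 j7 -116 t 2.8
tool shift [-361.  -222.2   70.2] az 46.1 j7 -116 t 2.8
```

>>> step_arm:
  plan:
    - {"ax": 0,"ay": 0,"az": -10,"dx": -50,"dy": -30,"dz": 0,"fingers": 45}
    - {"ax": 0,"ay": 0,"az": -20,"dx": -100,"dy": -60,"dz": 10,"fingers": 45}
    - {"ax": 0,"ay": 0,"az": -30,"dx": -150,"dy": -90,"dz": 20,"fingers": 45}
    - {"ax": 0,"ay": 0,"az": -40,"dx": -200,"dy": -120,"dz": 30,"fingers": 45}
    - {"ax": 0,"ay": 0,"az": -50,"dx": -250,"dy": -150,"dz": 40,"fingers": 45}
    - {"ax": 0,"ay": 0,"az": -60,"dx": -300,"dy": -180,"dz": 50,"fingers": 45}
    - {"ax": 0,"ay": 0,"az": -70,"dx": -340,"dy": -210,"dz": 60,"fingers": 45}
    - {"ax": 0,"ay": 0,"az": -80,"dx": -361,"dy": -222,"dz": 70,"fingers": 45}

```text
time_s: 3.8
tcp_pos: [0.4476, 0.1135, 0.2307]
orientation: [[0.896, 0.445, 0.001], [0.445, -0.896, -0.0], [0.001, 0.001, -1.0]]
ft_force: [-0.4, -0.6, -0.2]
grip_width: 0.0446
gripper_force: 0.0
```

>>> step_arm:
  plan:
    - {"ax": 0,"ay": 0,"az": -10,"dx": 0,"dy": 0,"dz": 0,"fingers": 45}
    - {"ax": 0,"ay": 0,"az": -20,"dx": 0,"dy": 0,"dz": 0,"fingers": 45}
    - {"ax": 0,"ay": 0,"az": -30,"dx": 0,"dy": 0,"dz": 0,"fingers": 45}
    - {"ax": 0,"ay": 0,"az": -40,"dx": 0,"dy": 0,"dz": 0,"fingers": 45}
    - {"ax": 0,"ay": 0,"az": -50,"dx": 0,"dy": 0,"dz": 0,"fingers": 45}
    - {"ax": 0,"ay": 0,"az": -54,"dx": 0,"dy": 0,"dz": 0,"fingers": 45}
    - {"ax": 0,"ay": 0,"az": -54,"dx": 0,"dy": 0,"dz": 0,"fingers": 45}
    - {"ax": 0,"ay": 0,"az": -54,"dx": 0,"dy": 0,"dz": 0,"fingers": 45}

```text
time_s: 4.8
tcp_pos: [0.4478, 0.1114, 0.2306]
orientation: [[0.176, 0.984, 0.0], [0.984, -0.176, -0.0], [-0.0, 0.0, -1.0]]
ft_force: [-0.2, 0.0, 0.4]
grip_width: 0.0454
gripper_force: 0.0
```

```bash
cat > look.py <<'E'
from h import *
import sys
s=sense();KT=cam('wrist');im=capture('wrist');cv2.imwrite('pics/w%d.png'%(s['time_s']*100),im)
print(s['tcp_pos'].round(4) if hasattr(s['tcp_pos'],'round') else s['tcp_pos'],'j7',s['joint_positions'][6])
for b in blanks('wrist',KT,im): print(b)
E
python3 look.py; ls pics
```

```text
[0.4478 0.1114 0.2306] j7 -24.909233107703308
(373.2, 248.2, 30.7, 113, 25, 0.85, [142.0, 150.0, 156.0])
(446.1, 111.7, 80.1, 112, 20, 0.76, [211.0, 218.0, 223.0])
(380.0, -40.1, -72.2, 80, 26, 0.7, [49.0, 57.0, 212.0])
(328.7, 308.9, 73.6, 110, 29, 0.65, [182.0, 191.0, 197.0])
(424.5, 179.0, 38.2, 113, 23, 0.63, [144.0, 153.0, 159.0])
scene0.png
scenec.png
top0.png
topc.png
w1.png
w1m.png
w480.png
```

>>> step_arm:
  plan:
    - {"ax": 0,"ay": 0,"az": 0,"dx": 0,"dy": -1,"dz": 55,"fingers": 45}
    - {"ax": 0,"ay": 0,"az": 0,"dx": 0,"dy": -1,"dz": 110,"fingers": 45}
    - {"ax": 0,"ay": 0,"az": 0,"dx": 0,"dy": -1,"dz": 165,"fingers": 45}
    - {"ax": 0,"ay": 0,"az": 0,"dx": 0,"dy": -1,"dz": 195,"fingers": 45}
    - {"ax": 0,"ay": 0,"az": 0,"dx": 0,"dy": -1,"dz": 205,"fingers": 45}
    - {"ax": 0,"ay": 0,"az": 0,"dx": 0,"dy": -1,"dz": 205,"fingers": 10}
    - {"ax": 0,"ay": 0,"az": 0,"dx": 0,"dy": -1,"dz": 205,"fingers": 10}
    - {"ax": 0,"ay": 0,"az": 0,"dx": 0,"dy": -1,"dz": 205,"fingers": 10}

```text
time_s: 5.9
tcp_pos: [0.4477, 0.1126, 0.0268]
orientation: [[0.173, 0.985, 0.003], [0.985, -0.173, -0.0], [0.0, 0.003, -1.0]]
ft_force: [-0.0, 0.8, -0.3]
grip_width: 0.0229
gripper_force: 0.0
```

Run:
```python
from h import *
go(547.7,-262.6,200,36.86)
```

```text
tool shift [-352.2  164.  -172.9] az -46.8 j7 -36 t 5.9
```

>>> step_arm:
  plan:
    - {"ax": 0,"ay": 0,"az": 0,"dx": 0,"dy": 0,"dz": 0,"fingers": 10}
    - {"ax": 0,"ay": 0,"az": 0,"dx": 0,"dy": 0,"dz": 0,"fingers": 10}
    - {"ax": 0,"ay": 0,"az": 0,"dx": 0,"dy": 0,"dz": 0,"fingers": 10}
    - {"ax": 0,"ay": 0,"az": 0,"dx": 0,"dy": 0,"dz": -20,"fingers": 10}
    - {"ax": 0,"ay": 0,"az": 0,"dx": 0,"dy": 0,"dz": -60,"fingers": 10}
    - {"ax": 0,"ay": 0,"az": 0,"dx": 0,"dy": 0,"dz": -105,"fingers": 10}
    - {"ax": 0,"ay": 0,"az": 0,"dx": 0,"dy": 0,"dz": -150,"fingers": 10}
    - {"ax": 0,"ay": 0,"az": 0,"dx": 0,"dy": 0,"dz": -173,"fingers": 10}

```text
time_s: 6.9
tcp_pos: [0.4472, 0.1128, 0.2008]
orientation: [[0.173, 0.985, 0.003], [0.985, -0.173, -0.0], [0.0, 0.003, -1.0]]
ft_force: [0.6, -1.0, -3.4]
grip_width: 0.0201
gripper_force: 40.0
```

>>> step_arm:
  plan:
    - {"ax": 0,"ay": 0,"az": -5,"dx": -30,"dy": 14,"dz": 0,"fingers": 10}
    - {"ax": 0,"ay": 0,"az": -12,"dx": -80,"dy": 37,"dz": 0,"fingers": 10}
    - {"ax": 0,"ay": 0,"az": -19,"dx": -135,"dy": 63,"dz": 0,"fingers": 10}
    - {"ax": 0,"ay": 0,"az": -26,"dx": -190,"dy": 88,"dz": 0,"fingers": 10}
    - {"ax": 0,"ay": 0,"az": -33,"dx": -245,"dy": 114,"dz": 0,"fingers": 10}
    - {"ax": 0,"ay": 0,"az": -40,"dx": -300,"dy": 140,"dz": 0,"fingers": 10}
    - {"ax": 0,"ay": 0,"az": -46.8,"dx": -340,"dy": 158,"dz": 0,"fingers": 10}
    - {"ax": 0,"ay": 0,"az": -46.8,"dx": -352,"dy": 164,"dz": 0,"fingers": 10}

```text
time_s: 7.9
tcp_pos: [0.546, -0.2666, 0.1972]
orientation: [[-0.595, 0.803, -0.002], [0.803, 0.595, -0.0], [0.001, -0.002, -1.0]]
ft_force: [-0.3, -0.2, -2.6]
grip_width: 0.0196
gripper_force: 40.0
```

Run:
```python
from h import *
im=capture('wrist');cv2.imwrite('pics/w_p1.png',im)
go(547.7,-262.6,94,36.86)
```

```text
tool shift [  2.3   3.5 103.3] az -0.3 j7 55 t 7.95
```

View pics/w_p1.png

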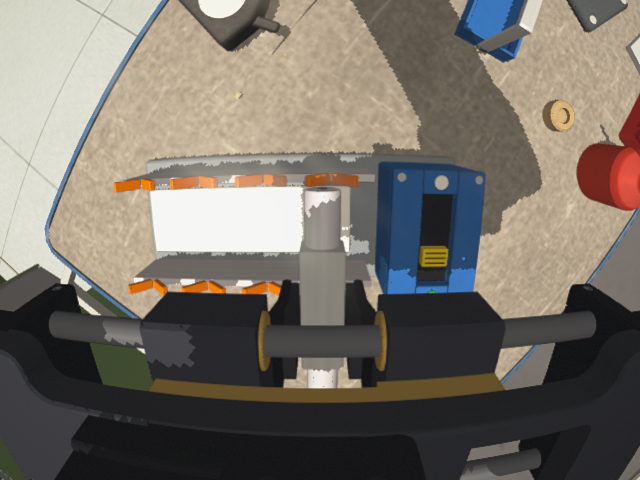

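The blank is held square to the rack and the notch-1 saddle shows at (331,181). I'll refit the rack from this opposite tool heading, which averages out hand-eye bias, then descend.

```bash
cat > rackfit.py <<'E'
from h import *
import sys
def rackfit(fn,p0=(.5301,-.2758,-53.14),KT=None):
    KT=KT or cam('wrist');im=cv2.imread(fn);hsv=cv2.cvtColor(im,cv2.COLOR_BGR2HSV)
    m=cv2.inRange(hsv,(6,150,80),(18,255,255));m=cv2.morphologyEx(m,cv2.MORPH_CLOSE,np.ones((5,5)))
    n,l,st,ce=cv2.connectedComponentsWithStats(m)
    L=[(x,y) for y in (22,-28,-78,-128) for x in (-42.5,42.5)]
    def P(p):
        a=p[2];return proj('wrist',[[p[0]+(np.cos(a)*x-np.sin(a)*y)/1000,p[1]+(np.sin(a)*x+np.cos(a)*y)/1000,.078] for x,y in L],KT)
    p0=np.array([p0[0],p0[1],np.radians(p0[2])]);q=P(p0);obs=[];idx=[]
    for i in range(1,n):
        o=np.array([st[i,0]+st[i,2]/2-.5,ce[i,1]]);d=np.linalg.norm(q-o,axis=1)
        if st[i,4]>100 and d.min()<14 and st[i,2]>25: obs.append(o);idx.append(d.argmin())
    f=lambda p:(P(p)[idx]-np.array(obs)).ravel()
    r=least_squares(f,p0,loss='soft_l1');print(idx,r.x[:2]*1000,np.degrees(r.x[2]),f(r.x).reshape(-1,2).round(1).tolist(),f(p0).reshape(-1,2).round(1).tolist())
if __name__=='__main__': rackfit(sys.argv[1])
E
python3 rackfit.py pics/w_p1.png
```

```text
[np.int64(0), np.int64(6), np.int64(4), np.int64(7), np.int64(5), np.int64(3)] [ 530.77871162 -273.40399292] -53.5671695721421 [[-1.5, -0.4], [-0.4, -0.7], [4.4, -1.4], [-0.3, 0.4], [-0.8, 1.3], [2.8, 1.7]] [[-4.7, 1.5], [-2.6, 2.7], [1.8, 1.5], [-1.5, 3.0], [-2.4, 3.7], [0.8, 3.7]]
```

>>> step_arm:
  plan:
    - {"ax": 0,"ay": 0,"az": 0,"dx": 0,"dy": 0,"dz": 0,"fingers": 10}
    - {"ax": 0,"ay": 0,"az": 0,"dx": 1,"dy": 2,"dz": 20,"fingers": 10}
    - {"ax": 0,"ay": 0,"az": 0,"dx": 1,"dy": 2,"dz": 40,"fingers": 10}
    - {"ax": 0,"ay": 0,"az": 0,"dx": 1,"dy": 2,"dz": 60,"fingers": 10}
    - {"ax": 0,"ay": 0,"az": 0,"dx": 1,"dy": 2,"dz": 75,"fingers": 10}
    - {"ax": 0,"ay": 0,"az": 0,"dx": 1,"dy": 2,"dz": 75,"fingers": 10}
    - {"ax": 0,"ay": 0,"az": 0,"dx": 1,"dy": 2,"dz": 75,"fingers": 10}
    - {"ax": 0,"ay": 0,"az": 0,"dx": 1,"dy": 2,"dz": 75,"fingers": 10}

```text
time_s: 8.95
tcp_pos: [0.5488, -0.2608, 0.1245]
orientation: [[-0.599, 0.801, 0.002], [0.801, 0.599, -0.001], [-0.002, 0.001, -1.0]]
ft_force: [0.3, -1.4, -3.2]
grip_width: 0.02
gripper_force: 40.0
```

Run:
```python
from h import *
go(548.3,-261.4,94,36.6)
```

```text
tool shift [-0.1 -0.8 30.5] az 0.2 j7 54 t 8.95
```

>>> step_arm:
  plan:
    - {"ax": 0,"ay": 0,"az": 0,"dx": 0,"dy": -1,"dz": 10,"fingers": 10}
    - {"ax": 0,"ay": 0,"az": 0,"dx": 0,"dy": -1,"dz": 20,"fingers": 10}
    - {"ax": 0,"ay": 0,"az": 0,"dx": 0,"dy": -1,"dz": 25,"fingers": 10}
    - {"ax": 0,"ay": 0,"az": 0,"dx": 0,"dy": -1,"dz": 28,"fingers": 10}
    - {"ax": 0,"ay": 0,"az": 0,"dx": 0,"dy": -1,"dz": 28,"fingers": 10}
    - {"ax": 0,"ay": 0,"az": 0,"dx": 0,"dy": -1,"dz": 28,"fingers": 32}
    - {"ax": 0,"ay": 0,"az": 0,"dx": 0,"dy": -1,"dz": 28,"fingers": 32}
    - {"ax": 0,"ay": 0,"az": 0,"dx": 0,"dy": -1,"dz": 28,"fingers": 32}

```text
time_s: 9.95
tcp_pos: [0.5469, -0.2618, 0.0955]
orientation: [[-0.599, 0.801, -0.001], [0.801, 0.599, -0.001], [-0.0, -0.001, -1.0]]
ft_force: [0.2, -0.3, -0.2]
grip_width: 0.0309
gripper_force: 0.0
```

>>> step_arm:
  plan:
    - {"ax": 0,"ay": 0,"az": 0,"dx": 0,"dy": 0,"dz": 0,"fingers": 32}
    - {"ax": 0,"ay": 0,"az": 0,"dx": 0,"dy": 0,"dz": -5,"fingers": 32}
    - {"ax": 0,"ay": 0,"az": 0,"dx": 0,"dy": 0,"dz": -15,"fingers": 32}
    - {"ax": 0,"ay": 0,"az": 0,"dx": 0,"dy": 0,"dz": -40,"fingers": 32}
    - {"ax": 0,"ay": 0,"az": 0,"dx": 0,"dy": 0,"dz": -80,"fingers": 32}
    - {"ax": 0,"ay": 0,"az": 0,"dx": 0,"dy": 0,"dz": -125,"fingers": 45}
    - {"ax": 0,"ay": 0,"az": 0,"dx": 0,"dy": 0,"dz": -150,"fingers": 45}
    - {"ax": 0,"ay": 0,"az": 0,"dx": 0,"dy": 0,"dz": -150,"fingers": 45}

```text
time_s: 10.95
tcp_pos: [0.5488, -0.2615, 0.2489]
orientation: [[-0.599, 0.8, 0.005], [0.8, 0.599, -0.003], [-0.005, 0.002, -1.0]]
ft_force: [-0.3, 0.1, 0.5]
grip_width: 0.0442
gripper_force: 0.0
```

```bash
python3 - <<'E'
from h import *
im=capture('wrist');cv2.imwrite('pics/w_p1b.png',im)
go(425,179,200,38.2-90)
go(375,248,200,30-90)
im=capture('top');[print(b) for b in blanks('top',None,im)]
E
python3 rackfit.py pics/w_p1b.png
```

```text
tool shift [426.1 165.6  46. ] az 88.6 j7 56 t 11.0
tool shift [511.3 166.9  45.8] az -83.2 j7 56 t 11.0
(373.4, -21.3, -72.4, 112, 25, 0.9, [24.0, 29.0, 94.0])
(374.2, 247.5, 31.9, 110, 23, 0.82, [121.0, 132.0, 140.0])
(425.0, 178.5, 35.9, 110, 23, 0.79, [122.0, 134.0, 142.0])
(329.0, 307.0, 73.5, 109, 24, 0.73, [119.0, 130.0, 137.0])
(547.1, -260.9, -54.7, 88, 22, 0.52, [71.0, 78.0, 82.0])
[np.int64(6), np.int64(7), np.int64(5), np.int64(3)] [ 527.22852088 -269.42567289] -53.03773326225541 [[-0.4, -1.4], [-0.2, 0.6], [-0.1, 0.3], [0.7, 0.1]] [[-1.3, 6.0], [-0.7, 7.1], [-1.1, 7.2], [-0.7, 7.2]]
```

View pics/w_p1b.png

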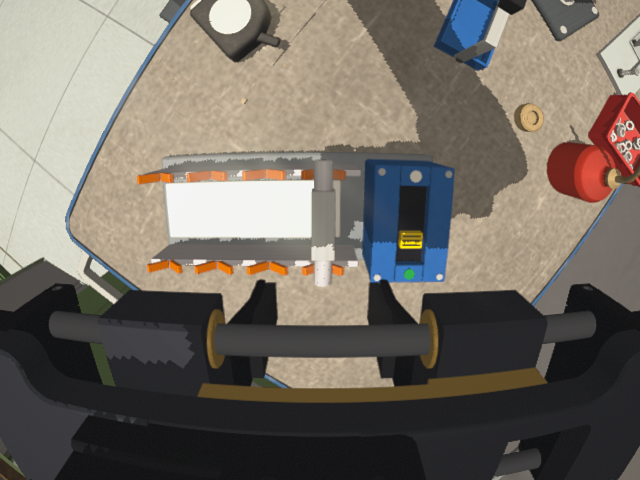

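Blank 1 is seated in notch 1: journals over both saddles at about (322,175) and (322,268), and the top view still shows the other three where they were. Next is the blank at (425,179).

>>> step_arm:
  plan:
    - {"ax": 0,"ay": 0,"az": 10.6,"dx": 55,"dy": 21,"dz": 0,"fingers": 45}
    - {"ax": 0,"ay": 0,"az": 21,"dx": 110,"dy": 43,"dz": 0,"fingers": 45}
    - {"ax": 0,"ay": 0,"az": 31.6,"dx": 165,"dy": 64,"dz": 0,"fingers": 45}
    - {"ax": 0,"ay": 0,"az": 42,"dx": 220,"dy": 86,"dz": 0,"fingers": 45}
    - {"ax": 0,"ay": 0,"az": 52.6,"dx": 275,"dy": 107,"dz": 10,"fingers": 45}
    - {"ax": 0,"ay": 0,"az": 63,"dx": 330,"dy": 128,"dz": 20,"fingers": 45}
    - {"ax": 0,"ay": 0,"az": 73.6,"dx": 385,"dy": 150,"dz": 30,"fingers": 45}
    - {"ax": 0,"ay": 0,"az": 84,"dx": 426,"dy": 166,"dz": 40,"fingers": 45}

```text
time_s: 12.1
tcp_pos: [0.4258, 0.174, 0.2057]
orientation: [[0.695, 0.719, -0.001], [0.719, -0.695, -0.001], [-0.002, -0.0, -1.0]]
ft_force: [0.7, -0.2, 0.2]
grip_width: 0.045
gripper_force: 0.0
```

>>> step_arm:
  plan:
    - {"ax": 0,"ay": 0,"az": 4.6,"dx": 0,"dy": 0,"dz": 0,"fingers": 45}
    - {"ax": 0,"ay": 0,"az": 4.6,"dx": 0,"dy": 0,"dz": 30,"fingers": 45}
    - {"ax": 0,"ay": 0,"az": 4.6,"dx": 0,"dy": 0,"dz": 60,"fingers": 45}
    - {"ax": 0,"ay": 0,"az": 4.6,"dx": 0,"dy": 0,"dz": 80,"fingers": 45}
    - {"ax": 0,"ay": 0,"az": 4.6,"dx": 0,"dy": 0,"dz": 80,"fingers": 45}
    - {"ax": 0,"ay": 0,"az": 4.6,"dx": 0,"dy": 0,"dz": 80,"fingers": 45}
    - {"ax": 0,"ay": 0,"az": 4.6,"dx": 0,"dy": 0,"dz": 80,"fingers": 45}
    - {"ax": 0,"ay": 0,"az": 4.6,"dx": 0,"dy": 0,"dz": 80,"fingers": 45}

```text
time_s: 13.1
tcp_pos: [0.4277, 0.1726, 0.1277]
orientation: [[0.747, 0.665, 0.001], [0.665, -0.747, -0.0], [0.001, 0.001, -1.0]]
ft_force: [0.2, 0.5, 0.1]
grip_width: 0.045
gripper_force: 0.0
```

```bash
python3 look.py; python3 -c "
from h import *
go(425,179,25,-52.3)"
```

```text
[0.4277 0.1726 0.1277] j7 -75.32652602150998
(328.3, 310.1, 74.2, 114, 34, 0.93, [170.0, 179.0, 185.0])
(423.4, 178.4, 37.6, 114, 21, 0.66, [194.0, 201.0, 206.0])
(375.9, 249.6, 30.5, 108, 26, 0.65, [117.0, 124.0, 130.0])
tool shift [  2.3  -6.6 102.4] az 4.0 j7 -75 t 13.2
```

>>> step_arm:
  plan:
    - {"ax": 0,"ay": 0,"az": 4,"dx": 2,"dy": -6.7,"dz": 20,"fingers": 45}
    - {"ax": 0,"ay": 0,"az": 4,"dx": 2,"dy": -6.7,"dz": 60,"fingers": 45}
    - {"ax": 0,"ay": 0,"az": 4,"dx": 2,"dy": -6.7,"dz": 90,"fingers": 45}
    - {"ax": 0,"ay": 0,"az": 4,"dx": 2,"dy": -6.7,"dz": 102,"fingers": 45}
    - {"ax": 0,"ay": 0,"az": 4,"dx": 2,"dy": -6.7,"dz": 102,"fingers": 10}
    - {"ax": 0,"ay": 0,"az": 4,"dx": 2,"dy": -6.7,"dz": 102,"fingers": 10}
    - {"ax": 0,"ay": 0,"az": 4,"dx": 2,"dy": -6.7,"dz": 102,"fingers": 10}
    - {"ax": 0,"ay": 0,"az": 4,"dx": 2,"dy": -6.7,"dz": 102,"fingers": 10}

```text
time_s: 14.2
tcp_pos: [0.4251, 0.1791, 0.026]
orientation: [[0.792, 0.611, 0.002], [0.611, -0.792, -0.0], [0.001, 0.001, -1.0]]
ft_force: [-0.4, -0.1, 4.3]
grip_width: 0.0196
gripper_force: 40.0
```

>>> step_arm:
  plan:
    - {"ax": 0,"ay": 0,"az": 0,"dx": 0,"dy": 0,"dz": 0,"fingers": 10}
    - {"ax": 0,"ay": 0,"az": 0,"dx": 0,"dy": 0,"dz": 0,"fingers": 10}
    - {"ax": 0,"ay": 0,"az": 0,"dx": 0,"dy": 0,"dz": -10,"fingers": 10}
    - {"ax": 0,"ay": 0,"az": 0,"dx": 0,"dy": 0,"dz": -40,"fingers": 10}
    - {"ax": 0,"ay": 0,"az": 0,"dx": 0,"dy": 0,"dz": -80,"fingers": 10}
    - {"ax": 0,"ay": 0,"az": 0,"dx": 0,"dy": 0,"dz": -120,"fingers": 10}
    - {"ax": 0,"ay": 0,"az": 0,"dx": 0,"dy": 0,"dz": -160,"fingers": 10}
    - {"ax": 0,"ay": 0,"az": 0,"dx": 0,"dy": 0,"dz": -175,"fingers": 10}

```text
time_s: 15.2
tcp_pos: [0.4251, 0.1792, 0.2022]
orientation: [[0.792, 0.611, 0.004], [0.611, -0.792, -0.0], [0.003, 0.002, -1.0]]
ft_force: [-0.2, 0.4, -2.8]
grip_width: 0.0196
gripper_force: 40.0
```

```bash
python3 -c "
from h import *
go(507,-289.7,200,36.6)"
```

```text
tool shift [-221.8  421.2    2.6] az -88.9 j7 -76 t 15.2
```

>>> step_arm:
  plan:
    - {"ax": 0,"ay": 0,"az": -6,"dx": -14,"dy": 26,"dz": 0,"fingers": 10}
    - {"ax": 0,"ay": 0,"az": -16,"dx": -38,"dy": 72,"dz": 0,"fingers": 10}
    - {"ax": 0,"ay": 0,"az": -26,"dx": -64,"dy": 122,"dz": 0,"fingers": 10}
    - {"ax": 0,"ay": 0,"az": -36,"dx": -90,"dy": 172,"dz": 0,"fingers": 10}
    - {"ax": 0,"ay": 0,"az": -46,"dx": -117,"dy": 222,"dz": 0,"fingers": 10}
    - {"ax": 0,"ay": 0,"az": -56,"dx": -143,"dy": 272,"dz": 0,"fingers": 10}
    - {"ax": 0,"ay": 0,"az": -66,"dx": -170,"dy": 322,"dz": 0,"fingers": 10}
    - {"ax": 0,"ay": 0,"az": -76,"dx": -196,"dy": 372,"dz": 0,"fingers": 10}

```text
time_s: 16.2
tcp_pos: [0.4957, -0.237, 0.1985]
orientation: [[-0.401, 0.916, -0.002], [0.916, 0.401, 0.001], [0.002, -0.002, -1.0]]
ft_force: [0.9, 0.9, -1.8]
grip_width: 0.0197
gripper_force: 40.0
```

```bash
python3 -c "
from h import *
go(507,-289.7,140,36.6)"
```

```text
tool shift [-52.9 -10.7  58.4] az -13.0 j7 44 t 16.2
```

>>> step_arm:
  plan:
    - {"ax": 0,"ay": 0,"az": -5,"dx": -25,"dy": -5,"dz": 0,"fingers": 10}
    - {"ax": 0,"ay": 0,"az": -10,"dx": -45,"dy": -9,"dz": 10,"fingers": 10}
    - {"ax": 0,"ay": 0,"az": -13,"dx": -53,"dy": -10.7,"dz": 25,"fingers": 10}
    - {"ax": 0,"ay": 0,"az": -13,"dx": -53,"dy": -10.7,"dz": 45,"fingers": 10}
    - {"ax": 0,"ay": 0,"az": -13,"dx": -53,"dy": -10.7,"dz": 58,"fingers": 10}
    - {"ax": 0,"ay": 0,"az": -13,"dx": -53,"dy": -10.7,"dz": 58,"fingers": 10}
    - {"ax": 0,"ay": 0,"az": -13,"dx": -53,"dy": -10.7,"dz": 58,"fingers": 10}
    - {"ax": 0,"ay": 0,"az": -13,"dx": -53,"dy": -10.7,"dz": 58,"fingers": 10}

```text
time_s: 17.2
tcp_pos: [0.5082, -0.2885, 0.1431]
orientation: [[-0.592, 0.806, 0.001], [0.806, 0.592, -0.001], [-0.002, 0.0, -1.0]]
ft_force: [0.5, 0.4, -2.0]
grip_width: 0.0194
gripper_force: 40.0
```

```bash
python3 -c "
from h import *
go(507,-289.7,95,36.6)
cv2.imwrite('pics/w_p2.png',capture('wrist'))"; python3 rackfit.py pics/w_p2.png
```

```text
tool shift [-0.2 -1.7 48.1] az -0.3 j7 59 t 17.2
[np.int64(6)] [ 530.48617685 -272.51396823] -53.16313395336583 [[0.0, -0.0]] [[-2.9, 4.1]]
```

>>> step_arm:
  plan:
    - {"ax": 0,"ay": 0,"az": 0,"dx": 0,"dy": -1.2,"dz": 15,"fingers": 10}
    - {"ax": 0,"ay": 0,"az": 0,"dx": 0,"dy": -1.2,"dz": 30,"fingers": 10}
    - {"ax": 0,"ay": 0,"az": 0,"dx": 0,"dy": -1.2,"dz": 40,"fingers": 10}
    - {"ax": 0,"ay": 0,"az": 0,"dx": 0,"dy": -1.2,"dz": 47.5,"fingers": 10}
    - {"ax": 0,"ay": 0,"az": 0,"dx": 0,"dy": -1.2,"dz": 47.5,"fingers": 10}
    - {"ax": 0,"ay": 0,"az": 0,"dx": 0,"dy": -1.2,"dz": 47.5,"fingers": 32}
    - {"ax": 0,"ay": 0,"az": 0,"dx": 0,"dy": -1.2,"dz": 47.5,"fingers": 32}
    - {"ax": 0,"ay": 0,"az": 0,"dx": 0,"dy": -1.2,"dz": 47.5,"fingers": 32}

```text
time_s: 18.25
tcp_pos: [0.5065, -0.2894, 0.0946]
orientation: [[-0.591, 0.806, -0.0], [0.806, 0.591, -0.001], [-0.0, -0.0, -1.0]]
ft_force: [-0.3, -0.3, -0.4]
grip_width: 0.0313
gripper_force: 0.0
```

>>> step_arm:
  plan:
    - {"ax": 0,"ay": 0,"az": 0,"dx": 0,"dy": 0,"dz": 0,"fingers": 32}
    - {"ax": 0,"ay": 0,"az": 0,"dx": 0,"dy": 0,"dz": -5,"fingers": 32}
    - {"ax": 0,"ay": 0,"az": 0,"dx": 0,"dy": 0,"dz": -15,"fingers": 32}
    - {"ax": 0,"ay": 0,"az": 0,"dx": 0,"dy": 0,"dz": -40,"fingers": 32}
    - {"ax": 0,"ay": 0,"az": 0,"dx": 0,"dy": 0,"dz": -80,"fingers": 32}
    - {"ax": 0,"ay": 0,"az": 0,"dx": 0,"dy": 0,"dz": -125,"fingers": 45}
    - {"ax": 0,"ay": 0,"az": 0,"dx": 0,"dy": 0,"dz": -150,"fingers": 45}
    - {"ax": 0,"ay": 0,"az": 0,"dx": 0,"dy": 0,"dz": -150,"fingers": 45}

```text
time_s: 19.25
tcp_pos: [0.508, -0.2896, 0.248]
orientation: [[-0.592, 0.806, 0.005], [0.806, 0.592, -0.003], [-0.006, 0.002, -1.0]]
ft_force: [0.3, -0.3, 0.5]
grip_width: 0.0441
gripper_force: 0.0
```

Run:
```python
from h import *
im=capture('wrist');cv2.imwrite('pics/w_p2b.png',im)
go(375,248,200,30.5-90)
im=capture('top');[print(b) for b in blanks('top',None,im)]
```

```text
tool shift [511.3 211.4  44.7] az -84.2 j7 61 t 19.3
(374.8, 246.4, 30.6, 110, 23, 0.82, [117.0, 128.0, 136.0])
(329.4, 308.1, 73.5, 113, 23, 0.76, [115.0, 125.0, 133.0])
(501.0, -283.9, -54.9, 73, 20, 0.71, [69.0, 75.0, 79.0])
(555.2, -271.9, -54.7, 114, 21, 0.71, [69.0, 75.0, 79.0])
(374.2, -21.4, -69.0, 107, 18, 0.64, [19.0, 24.0, 88.0])
```

>>> step_arm:
  plan:
    - {"ax": 0,"ay": 0,"az": -8,"dx": 51,"dy": 21,"dz": 0,"fingers": 45}
    - {"ax": 0,"ay": 0,"az": -16,"dx": 102,"dy": 42,"dz": 0,"fingers": 45}
    - {"ax": 0,"ay": 0,"az": -24,"dx": 153,"dy": 63,"dz": 0,"fingers": 45}
    - {"ax": 0,"ay": 0,"az": -32,"dx": 204,"dy": 84,"dz": 0,"fingers": 45}
    - {"ax": 0,"ay": 0,"az": -40,"dx": 255,"dy": 105,"dz": 0,"fingers": 45}
    - {"ax": 0,"ay": 0,"az": -48,"dx": 306,"dy": 126,"dz": 10,"fingers": 45}
    - {"ax": 0,"ay": 0,"az": -56,"dx": 357,"dy": 148,"dz": 20,"fingers": 45}
    - {"ax": 0,"ay": 0,"az": -64,"dx": 408,"dy": 169,"dz": 30,"fingers": 45}

```text
time_s: 20.4
tcp_pos: [0.4001, 0.1411, 0.2131]
orientation: [[-0.983, -0.183, -0.001], [-0.183, 0.983, -0.001], [0.002, -0.0, -1.0]]
ft_force: [1.1, 0.9, 0.2]
grip_width: 0.0454
gripper_force: 0.0
```

```bash
python3 -c "
from h import *
go(375,247.5,128,30.5-90)"
```

```text
tool shift [  5.1 109.2  85.1] az -20.0 j7 84 t 20.4
```

>>> step_arm:
  plan:
    - {"ax": 0,"ay": 0,"az": -10,"dx": 2,"dy": 45,"dz": 10,"fingers": 45}
    - {"ax": 0,"ay": 0,"az": -20,"dx": 4,"dy": 90,"dz": 30,"fingers": 45}
    - {"ax": 0,"ay": 0,"az": -20,"dx": 5,"dy": 109,"dz": 60,"fingers": 45}
    - {"ax": 0,"ay": 0,"az": -20,"dx": 5,"dy": 109,"dz": 85,"fingers": 45}
    - {"ax": 0,"ay": 0,"az": -20,"dx": 5,"dy": 109,"dz": 85,"fingers": 45}
    - {"ax": 0,"ay": 0,"az": -20,"dx": 5,"dy": 109,"dz": 85,"fingers": 45}
    - {"ax": 0,"ay": 0,"az": -20,"dx": 5,"dy": 109,"dz": 85,"fingers": 45}
    - {"ax": 0,"ay": 0,"az": -20,"dx": 5,"dy": 109,"dz": 85,"fingers": 45}

```text
time_s: 21.4
tcp_pos: [0.3777, 0.2462, 0.1303]
orientation: [[-0.864, -0.504, 0.002], [-0.504, 0.864, -0.0], [-0.001, -0.001, -1.0]]
ft_force: [-0.5, 0.7, 0.1]
grip_width: 0.045
gripper_force: 0.0
```

```bash
python3 look.py;python3 -c "
from h import *
go(374.7,247.8,25,30.5-90)"
```

```text
[0.3777 0.2462 0.1303] j7 83.11170701694054
(375.9, 249.5, 30.4, 113, 20, 0.86, [139.0, 148.0, 154.0])
(374.8, -22.0, -68.5, 123, 22, 0.61, [34.0, 41.0, 195.0])
(329.2, 310.7, 73.5, 116, 22, 0.58, [123.0, 131.0, 137.0])
tool shift [  1.6   2.8 105. ] az -0.2 j7 83 t 21.5
```

>>> step_arm:
  plan:
    - {"ax": 0,"ay": 0,"az": 0,"dx": 1.5,"dy": 3,"dz": 20,"fingers": 45}
    - {"ax": 0,"ay": 0,"az": 0,"dx": 1.5,"dy": 3,"dz": 60,"fingers": 45}
    - {"ax": 0,"ay": 0,"az": 0,"dx": 1.5,"dy": 3,"dz": 90,"fingers": 45}
    - {"ax": 0,"ay": 0,"az": 0,"dx": 1.5,"dy": 3,"dz": 104,"fingers": 45}
    - {"ax": 0,"ay": 0,"az": 0,"dx": 1.5,"dy": 3,"dz": 104,"fingers": 10}
    - {"ax": 0,"ay": 0,"az": 0,"dx": 1.5,"dy": 3,"dz": 104,"fingers": 10}
    - {"ax": 0,"ay": 0,"az": 0,"dx": 1.5,"dy": 3,"dz": 104,"fingers": 10}
    - {"ax": 0,"ay": 0,"az": 0,"dx": 1.5,"dy": 3,"dz": 104,"fingers": 10}

```text
time_s: 22.5
tcp_pos: [0.3751, 0.2485, 0.0265]
orientation: [[-0.864, -0.504, 0.002], [-0.504, 0.864, 0.0], [-0.002, -0.001, -1.0]]
ft_force: [-0.8, -0.6, 4.9]
grip_width: 0.0196
gripper_force: 40.0
```

>>> step_arm:
  plan:
    - {"ax": 0,"ay": 0,"az": 0,"dx": 0,"dy": 0,"dz": 0,"fingers": 10}
    - {"ax": 0,"ay": 0,"az": 0,"dx": 0,"dy": 0,"dz": 0,"fingers": 10}
    - {"ax": 0,"ay": 0,"az": 0,"dx": 0,"dy": 0,"dz": -10,"fingers": 10}
    - {"ax": 0,"ay": 0,"az": 0,"dx": 0,"dy": 0,"dz": -40,"fingers": 10}
    - {"ax": 0,"ay": 0,"az": 0,"dx": 0,"dy": 0,"dz": -80,"fingers": 10}
    - {"ax": 0,"ay": 0,"az": 0,"dx": 0,"dy": 0,"dz": -120,"fingers": 10}
    - {"ax": 0,"ay": 0,"az": 0,"dx": 0,"dy": 0,"dz": -160,"fingers": 10}
    - {"ax": 0,"ay": 0,"az": 0,"dx": 0,"dy": 0,"dz": -175,"fingers": 10}

```text
time_s: 23.5
tcp_pos: [0.3749, 0.2485, 0.2025]
orientation: [[-0.864, -0.504, 0.004], [-0.504, 0.864, -0.0], [-0.003, -0.002, -1.0]]
ft_force: [0.2, -0.2, -3.0]
grip_width: 0.02
gripper_force: 40.0
```

```bash
python3 -c "
from h import *
go(466.9,-319.5,200,36.6)"
```

```text
tool shift [ 207.  -536.9    2.8] az 83.7 j7 88 t 23.5
```

>>> step_arm:
  plan:
    - {"ax": 0,"ay": 0,"az": 8,"dx": 2,"dy": -50,"dz": 0,"fingers": 10}
    - {"ax": 0,"ay": 0,"az": 18,"dx": 5,"dy": -110,"dz": 0,"fingers": 10}
    - {"ax": 0,"ay": 0,"az": 28,"dx": 13,"dy": -170,"dz": 0,"fingers": 10}
    - {"ax": 0,"ay": 0,"az": 38,"dx": 30,"dy": -228,"dz": 0,"fingers": 10}
    - {"ax": 0,"ay": 0,"az": 48,"dx": 54,"dy": -282,"dz": 0,"fingers": 10}
    - {"ax": 0,"ay": 0,"az": 58,"dx": 83,"dy": -335,"dz": 0,"fingers": 10}
    - {"ax": 0,"ay": 0,"az": 68,"dx": 114,"dy": -386,"dz": 0,"fingers": 10}
    - {"ax": 0,"ay": 0,"az": 78,"dx": 142,"dy": -435,"dz": 0,"fingers": 10}

```text
time_s: 24.5
tcp_pos: [0.4697, -0.2009, 0.199]
orientation: [[-0.668, 0.744, -0.003], [0.744, 0.668, 0.001], [0.002, -0.001, -1.0]]
ft_force: [1.7, 0.4, -3.3]
grip_width: 0.0194
gripper_force: 40.0
```

```bash
python3 -c "
from h import *
go(466.9,-319.5,140,36.6)"
```

```text
tool shift [-86.5 -81.3  58.9] az 5.3 j7 60 t 24.5
```

>>> step_arm:
  plan:
    - {"ax": 0,"ay": 0,"az": 3,"dx": -35,"dy": -33,"dz": 0,"fingers": 10}
    - {"ax": 0,"ay": 0,"az": 5,"dx": -65,"dy": -61,"dz": 10,"fingers": 10}
    - {"ax": 0,"ay": 0,"az": 5.3,"dx": -86,"dy": -81,"dz": 25,"fingers": 10}
    - {"ax": 0,"ay": 0,"az": 5.3,"dx": -86,"dy": -81,"dz": 45,"fingers": 10}
    - {"ax": 0,"ay": 0,"az": 5.3,"dx": -86,"dy": -81,"dz": 58,"fingers": 10}
    - {"ax": 0,"ay": 0,"az": 5.3,"dx": -86,"dy": -81,"dz": 58,"fingers": 10}
    - {"ax": 0,"ay": 0,"az": 5.3,"dx": -86,"dy": -81,"dz": 58,"fingers": 10}
    - {"ax": 0,"ay": 0,"az": 5.3,"dx": -86,"dy": -81,"dz": 58,"fingers": 10}

```text
time_s: 25.5
tcp_pos: [0.4696, -0.3173, 0.1436]
orientation: [[-0.602, 0.798, 0.001], [0.798, 0.602, -0.001], [-0.002, 0.0, -1.0]]
ft_force: [-0.3, -0.3, -2.7]
grip_width: 0.0197
gripper_force: 40.0
```

```bash
python3 -c "
from h import *
go(466.9,-319.5,95.5,36.6)
cv2.imwrite('pics/w_p3.png',capture('wrist'))"
```

```text
tool shift [-0.1 -3.4 48.1] az 0.4 j7 64 t 25.5
```

View pics/w_p3.png

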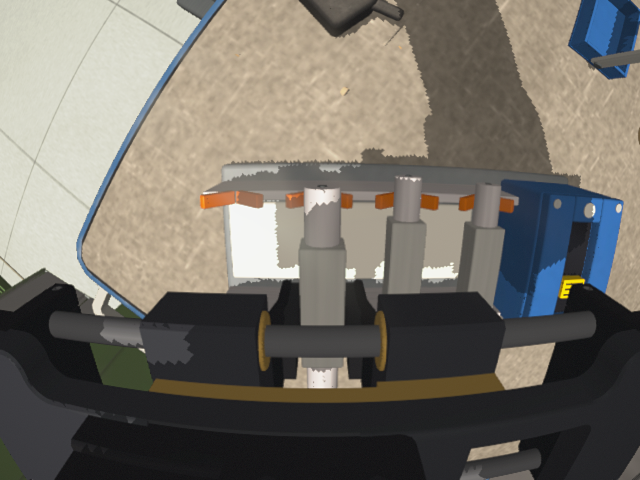

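Two blanks are seated in notches 1 and 2 (columns 487 and 407), and the third is held over notch 3 at (320,200). I'll lower it.

>>> step_arm:
  plan:
    - {"ax": 0,"ay": 0,"az": 0,"dx": 0,"dy": -2.5,"dz": 15,"fingers": 10}
    - {"ax": 0,"ay": 0,"az": 0,"dx": 0,"dy": -2.5,"dz": 30,"fingers": 10}
    - {"ax": 0,"ay": 0,"az": 0,"dx": 0,"dy": -2.5,"dz": 40,"fingers": 10}
    - {"ax": 0,"ay": 0,"az": 0,"dx": 0,"dy": -2.5,"dz": 47.5,"fingers": 10}
    - {"ax": 0,"ay": 0,"az": 0,"dx": 0,"dy": -2.5,"dz": 47.5,"fingers": 10}
    - {"ax": 0,"ay": 0,"az": 0,"dx": 0,"dy": -2.5,"dz": 47.5,"fingers": 32}
    - {"ax": 0,"ay": 0,"az": 0,"dx": 0,"dy": -2.5,"dz": 47.5,"fingers": 32}
    - {"ax": 0,"ay": 0,"az": 0,"dx": 0,"dy": -2.5,"dz": 47.5,"fingers": 32}

```text
time_s: 26.55
tcp_pos: [0.467, -0.3191, 0.0952]
orientation: [[-0.602, 0.799, 0.0], [0.799, 0.602, -0.001], [-0.001, -0.0, -1.0]]
ft_force: [0.2, 0.3, 0.5]
grip_width: 0.0314
gripper_force: 0.0
```

>>> step_arm:
  plan:
    - {"ax": 0,"ay": 0,"az": 0,"dx": 0,"dy": 0,"dz": 0,"fingers": 32}
    - {"ax": 0,"ay": 0,"az": 0,"dx": 0,"dy": 0,"dz": -5,"fingers": 32}
    - {"ax": 0,"ay": 0,"az": 0,"dx": 0,"dy": 0,"dz": -15,"fingers": 32}
    - {"ax": 0,"ay": 0,"az": 0,"dx": 0,"dy": 0,"dz": -40,"fingers": 32}
    - {"ax": 0,"ay": 0,"az": 0,"dx": 0,"dy": 0,"dz": -80,"fingers": 32}
    - {"ax": 0,"ay": 0,"az": 0,"dx": 0,"dy": 0,"dz": -125,"fingers": 45}
    - {"ax": 0,"ay": 0,"az": 0,"dx": 0,"dy": 0,"dz": -150,"fingers": 45}
    - {"ax": 0,"ay": 0,"az": 0,"dx": 0,"dy": 0,"dz": -150,"fingers": 45}

```text
time_s: 27.55
tcp_pos: [0.4683, -0.3194, 0.2484]
orientation: [[-0.602, 0.799, 0.005], [0.799, 0.602, -0.004], [-0.006, 0.001, -1.0]]
ft_force: [0.0, -0.5, -0.4]
grip_width: 0.0442
gripper_force: 0.0
```

Run:
```python
from h import *
im=capture('top');[print(b) for b in blanks('top',None,im)]
go(329.5,308.5,200,73.6-90)
go(475,0,200,73.6-90)
```

```text
(328.9, 308.7, 71.0, 112, 22, 0.9, [114.0, 125.0, 132.0])
(373.8, -20.3, -70.0, 111, 18, 0.89, [20.0, 25.0, 92.0])
(556.3, -7.2, -76.2, 91, 58, 0.69, [98.0, 76.0, 59.0])
(469.9, -332.5, -51.8, 112, 24, 0.68, [71.0, 77.0, 81.0])
(557.2, -273.7, -52.9, 114, 20, 0.64, [87.0, 94.0, 100.0])
(512.7, -301.0, -51.7, 113, 20, 0.62, [71.0, 77.0, 82.0])
(528.0, -283.6, 36.3, 296, 128, 0.47, [78.0, 77.0, 74.0])
tool shift [583.5 267.7  44.8] az 53.4 j7 66 t 27.65
tool shift [249.5 198.3  44.8] az 53.4 j7 66 t 27.65
```

>>> step_arm:
  plan:
    - {"ax": 0,"ay": 0,"az": 6,"dx": 44,"dy": 36,"dz": 0,"fingers": 45}
    - {"ax": 0,"ay": 0,"az": 13,"dx": 90,"dy": 73,"dz": 0,"fingers": 45}
    - {"ax": 0,"ay": 0,"az": 20,"dx": 137,"dy": 109,"dz": 0,"fingers": 45}
    - {"ax": 0,"ay": 0,"az": 27,"dx": 184,"dy": 145,"dz": 0,"fingers": 45}
    - {"ax": 0,"ay": 0,"az": 34,"dx": 232,"dy": 180,"dz": 0,"fingers": 45}
    - {"ax": 0,"ay": 0,"az": 41,"dx": 283,"dy": 209,"dz": 10,"fingers": 45}
    - {"ax": 0,"ay": 0,"az": 48,"dx": 336,"dy": 233,"dz": 20,"fingers": 45}
    - {"ax": 0,"ay": 0,"az": 53,"dx": 392,"dy": 252,"dz": 30,"fingers": 45}

```text
time_s: 28.65
tcp_pos: [0.431, 0.1474, 0.2134]
orientation: [[0.279, 0.96, -0.002], [0.96, -0.279, -0.0], [-0.001, -0.002, -1.0]]
ft_force: [1.3, 0.8, 1.0]
grip_width: 0.0449
gripper_force: 0.0
```

```bash
python3 -c "
from h import *
go(329.5,308.5,130,73-90)"
```

```text
tool shift [ 126.4 -142.3   83.6] az 0.8 j7 -35 t 28.65
```

>>> step_arm:
  plan:
    - {"ax": 0,"ay": 0,"az": 0.8,"dx": 40,"dy": -45,"dz": 0,"fingers": 45}
    - {"ax": 0,"ay": 0,"az": 0.8,"dx": 80,"dy": -90,"dz": 10,"fingers": 45}
    - {"ax": 0,"ay": 0,"az": 0.8,"dx": 115,"dy": -130,"dz": 30,"fingers": 45}
    - {"ax": 0,"ay": 0,"az": 0.8,"dx": 126,"dy": -142,"dz": 60,"fingers": 45}
    - {"ax": 0,"ay": 0,"az": 0.8,"dx": 126,"dy": -142,"dz": 83,"fingers": 45}
    - {"ax": 0,"ay": 0,"az": 0.8,"dx": 126,"dy": -142,"dz": 83,"fingers": 45}
    - {"ax": 0,"ay": 0,"az": 0.8,"dx": 126,"dy": -142,"dz": 83,"fingers": 45}
    - {"ax": 0,"ay": 0,"az": 0.8,"dx": 126,"dy": -142,"dz": 83,"fingers": 45}

```text
time_s: 29.65
tcp_pos: [0.3314, 0.3063, 0.1328]
orientation: [[0.29, 0.957, 0.001], [0.957, -0.29, 0.0], [0.001, 0.001, -1.0]]
ft_force: [0.2, -0.2, 1.1]
grip_width: 0.0451
gripper_force: 0.0
```

```bash
python3 look.py;python3 -c "
from h import *
go(329.2,308.7,25.5,73.2-90)"
```

```text
[0.3314 0.3063 0.1328] j7 -64.09293581515168
(328.1, 307.5, 73.5, 114, 20, 0.61, [121.0, 128.0, 134.0])
tool shift [  1.7  -2.9 107.2] az -0.1 j7 -64 t 29.75
```

>>> step_arm:
  plan:
    - {"ax": 0,"ay": 0,"az": 0,"dx": 1,"dy": -2.9,"dz": 20,"fingers": 45}
    - {"ax": 0,"ay": 0,"az": 0,"dx": 1,"dy": -2.9,"dz": 60,"fingers": 45}
    - {"ax": 0,"ay": 0,"az": 0,"dx": 1,"dy": -2.9,"dz": 90,"fingers": 45}
    - {"ax": 0,"ay": 0,"az": 0,"dx": 1,"dy": -2.9,"dz": 106,"fingers": 45}
    - {"ax": 0,"ay": 0,"az": 0,"dx": 1,"dy": -2.9,"dz": 106,"fingers": 10}
    - {"ax": 0,"ay": 0,"az": 0,"dx": 1,"dy": -2.9,"dz": 106,"fingers": 10}
    - {"ax": 0,"ay": 0,"az": 0,"dx": 1,"dy": -2.9,"dz": 106,"fingers": 10}
    - {"ax": 0,"ay": 0,"az": 0,"dx": 1,"dy": -2.9,"dz": 106,"fingers": 10}

```text
time_s: 30.75
tcp_pos: [0.3289, 0.3084, 0.0269]
orientation: [[0.29, 0.957, 0.002], [0.957, -0.29, 0.0], [0.001, 0.001, -1.0]]
ft_force: [-0.1, 0.8, 5.1]
grip_width: 0.0199
gripper_force: 40.0
```

>>> step_arm:
  plan:
    - {"ax": 0,"ay": 0,"az": 0,"dx": 0,"dy": 0,"dz": 0,"fingers": 10}
    - {"ax": 0,"ay": 0,"az": 0,"dx": 0,"dy": 0,"dz": 0,"fingers": 10}
    - {"ax": 0,"ay": 0,"az": 0,"dx": 0,"dy": 0,"dz": -10,"fingers": 10}
    - {"ax": 0,"ay": 0,"az": 0,"dx": 0,"dy": 0,"dz": -40,"fingers": 10}
    - {"ax": 0,"ay": 0,"az": 0,"dx": 0,"dy": 0,"dz": -80,"fingers": 10}
    - {"ax": 0,"ay": 0,"az": 0,"dx": 0,"dy": 0,"dz": -120,"fingers": 10}
    - {"ax": 0,"ay": 0,"az": 0,"dx": 0,"dy": 0,"dz": -160,"fingers": 10}
    - {"ax": 0,"ay": 0,"az": 0,"dx": 0,"dy": 0,"dz": -175,"fingers": 10}

```text
time_s: 31.75
tcp_pos: [0.3288, 0.3085, 0.2028]
orientation: [[0.29, 0.957, 0.004], [0.957, -0.29, -0.0], [0.001, 0.004, -1.0]]
ft_force: [0.5, -0.3, -4.4]
grip_width: 0.0194
gripper_force: 40.0
```

```bash
python3 -c "
from h import *
s=sense();R=np.array(s['orientation']);p=np.array(s['tcp_pos'])*1000
for x,y in [(365,265),(400,215),(430,165),(450,110),(462,52),(468,-8),(470,-68),(470,-128)]: print((R.T@(np.array([x,y,202])-p)).round(0))
go(426.7,-349.3,200,36.6)"
```

```text
[-31.  47.   1.]
[-69.  95.   1.]
[-108.  138.    1.]
[-155.  173.    1.]
[-207.  202.    1.]
[-263.  225.    1.]
[-320.  244.    1.]
[-377.  262.    1.]
tool shift [-601.3  284.2    3.3] az -53.4 j7 -57 t 31.75
```

>>> step_arm:
  plan:
    - {"ax": 0,"ay": 0,"az": -5,"dx": -31,"dy": 47,"dz": 0,"fingers": 10}
    - {"ax": 0,"ay": 0,"az": -12,"dx": -69,"dy": 95,"dz": 0,"fingers": 10}
    - {"ax": 0,"ay": 0,"az": -19,"dx": -108,"dy": 138,"dz": 0,"fingers": 10}
    - {"ax": 0,"ay": 0,"az": -26,"dx": -155,"dy": 173,"dz": 0,"fingers": 10}
    - {"ax": 0,"ay": 0,"az": -33,"dx": -207,"dy": 202,"dz": 0,"fingers": 10}
    - {"ax": 0,"ay": 0,"az": -40,"dx": -263,"dy": 225,"dz": 0,"fingers": 10}
    - {"ax": 0,"ay": 0,"az": -47,"dx": -320,"dy": 244,"dz": 0,"fingers": 10}
    - {"ax": 0,"ay": 0,"az": -53,"dx": -377,"dy": 262,"dz": 0,"fingers": 10}

```text
time_s: 32.75
tcp_pos: [0.4689, -0.1303, 0.1995]
orientation: [[-0.593, 0.805, -0.003], [0.805, 0.593, 0.001], [0.002, -0.002, -1.0]]
ft_force: [1.6, -0.0, -2.4]
grip_width: 0.0197
gripper_force: 40.0
```

```bash
python3 -c "
from h import *
go(426.7,-349.3,140,36.6)"
```

```text
tool shift [-151.4 -163.8   59.4] az -0.2 j7 48 t 32.75
```

>>> step_arm:
  plan:
    - {"ax": 0,"ay": 0,"az": 0,"dx": -35,"dy": -38,"dz": 0,"fingers": 10}
    - {"ax": 0,"ay": 0,"az": 0,"dx": -72,"dy": -78,"dz": 0,"fingers": 10}
    - {"ax": 0,"ay": 0,"az": 0,"dx": -109,"dy": -118,"dz": 5,"fingers": 10}
    - {"ax": 0,"ay": 0,"az": 0,"dx": -140,"dy": -151,"dz": 15,"fingers": 10}
    - {"ax": 0,"ay": 0,"az": 0,"dx": -151,"dy": -164,"dz": 35,"fingers": 10}
    - {"ax": 0,"ay": 0,"az": 0,"dx": -151,"dy": -164,"dz": 58,"fingers": 10}
    - {"ax": 0,"ay": 0,"az": 0,"dx": -151,"dy": -164,"dz": 58,"fingers": 10}
    - {"ax": 0,"ay": 0,"az": 0,"dx": -151,"dy": -164,"dz": 58,"fingers": 10}

```text
time_s: 33.75
tcp_pos: [0.4272, -0.3464, 0.143]
orientation: [[-0.592, 0.806, -0.0], [0.806, 0.592, 0.0], [0.001, 0.0, -1.0]]
ft_force: [1.3, 0.2, -2.3]
grip_width: 0.0196
gripper_force: 40.0
```

```bash
python3 -c "
from h import *
go(426.7,-349.3,95.5,36.6)"
```

```text
tool shift [-2.1 -2.1 47.5] az -0.3 j7 69 t 33.75
```

>>> step_arm:
  plan:
    - {"ax": 0,"ay": 0,"az": 0,"dx": -1.5,"dy": -2,"dz": 15,"fingers": 10}
    - {"ax": 0,"ay": 0,"az": 0,"dx": -1.5,"dy": -2,"dz": 30,"fingers": 10}
    - {"ax": 0,"ay": 0,"az": 0,"dx": -1.5,"dy": -2,"dz": 40,"fingers": 10}
    - {"ax": 0,"ay": 0,"az": 0,"dx": -1.5,"dy": -2,"dz": 47.5,"fingers": 10}
    - {"ax": 0,"ay": 0,"az": 0,"dx": -1.5,"dy": -2,"dz": 47.5,"fingers": 10}
    - {"ax": 0,"ay": 0,"az": 0,"dx": -1.5,"dy": -2,"dz": 47.5,"fingers": 32}
    - {"ax": 0,"ay": 0,"az": 0,"dx": -1.5,"dy": -2,"dz": 47.5,"fingers": 32}
    - {"ax": 0,"ay": 0,"az": 0,"dx": -1.5,"dy": -2,"dz": 47.5,"fingers": 32}

```text
time_s: 34.75
tcp_pos: [0.4255, -0.3505, 0.0958]
orientation: [[-0.59, 0.808, -0.0], [0.808, 0.59, -0.001], [-0.001, -0.001, -1.0]]
ft_force: [1.1, -0.7, -0.2]
grip_width: 0.0314
gripper_force: 0.0
```

>>> step_arm:
  plan:
    - {"ax": 0,"ay": 0,"az": 0,"dx": 0,"dy": 0,"dz": 0,"fingers": 32}
    - {"ax": 0,"ay": 0,"az": 0,"dx": 0,"dy": 0,"dz": -5,"fingers": 32}
    - {"ax": 0,"ay": 0,"az": 0,"dx": 0,"dy": 0,"dz": -15,"fingers": 32}
    - {"ax": 0,"ay": 0,"az": 0,"dx": 0,"dy": 0,"dz": -40,"fingers": 32}
    - {"ax": 0,"ay": 0,"az": 0,"dx": 0,"dy": 0,"dz": -80,"fingers": 32}
    - {"ax": 0,"ay": 0,"az": 0,"dx": 0,"dy": 0,"dz": -125,"fingers": 45}
    - {"ax": 0,"ay": 0,"az": 0,"dx": 0,"dy": 0,"dz": -170,"fingers": 45}
    - {"ax": 0,"ay": 0,"az": 0,"dx": 0,"dy": 0,"dz": -190,"fingers": 45}

```text
time_s: 35.75
tcp_pos: [0.427, -0.3502, 0.2899]
orientation: [[-0.59, 0.807, 0.004], [0.807, 0.59, -0.004], [-0.006, 0.001, -1.0]]
ft_force: [0.4, 0.3, -0.4]
grip_width: 0.0442
gripper_force: 0.0
```

Run:
```python
from h import *
im=capture('wrist');cv2.imwrite('pics/w_p4b.png',im)
KT={c:cam(c) for c in ['top','scene']}
from scipy.spatial import cKDTree
# carrier: fit grey bail bar & stub & tray points from networks
for c in KT:
    im=capture(c);cv2.imwrite(f'pics/{c}1.png',im)
    for t,z in [('carrier',0),('bail_underside',.085),('hook_stand',0),('hook_seat',.19)]:
        print(c,t,[(unproj(c,d['xy'],z,KT[c])[0,:2].round(4).tolist(),round(d['conf'],2)) for d in place_of(c,t)][:3])
```

```text
top carrier [([0.5634, -0.0044], 0.78)]
top bail_underside [([0.5551, -0.006], 0.87)]
top hook_stand [([0.6115, 0.122], 0.78), ([0.5555, 0.0042], 0.49)]
top hook_seat [([0.5738, 0.1454], 0.77)]
scene carrier [([0.5635, 0.0023], 0.58)]
scene bail_underside [([0.5548, 0.006], 0.9)]
scene hook_stand [([0.6094, 0.1222], 0.66)]
scene hook_seat [([0.5714, 0.1432], 0.88)]
```

View pics/w_p4b.png

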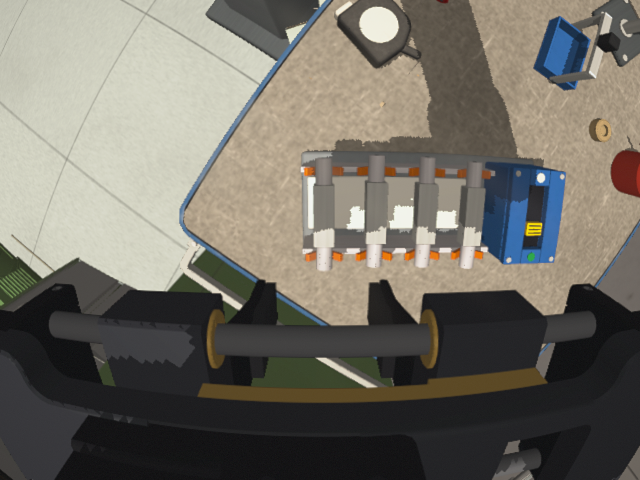

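All four blanks are seated (columns 323, 375, 427 and 472, each across both saddle rows). Next I hover over the carrier.

```bash
python3 -c "
from h import *
go(558,0,290,100.6)"
```

```text
tool shift [204.  313.1  -5. ] az -64.4 j7 71 t 36.3
```

>>> step_arm:
  plan:
    - {"ax": 0,"ay": 0,"az": -9,"dx": 28,"dy": 43,"dz": -2,"fingers": 45}
    - {"ax": 0,"ay": 0,"az": -18,"dx": 56,"dy": 86,"dz": -5,"fingers": 45}
    - {"ax": 0,"ay": 0,"az": -27,"dx": 84,"dy": 129,"dz": -5,"fingers": 45}
    - {"ax": 0,"ay": 0,"az": -36,"dx": 112,"dy": 172,"dz": -5,"fingers": 45}
    - {"ax": 0,"ay": 0,"az": -45,"dx": 140,"dy": 215,"dz": -5,"fingers": 45}
    - {"ax": 0,"ay": 0,"az": -54,"dx": 168,"dy": 258,"dz": -5,"fingers": 45}
    - {"ax": 0,"ay": 0,"az": -62,"dx": 190,"dy": 291,"dz": -5,"fingers": 45}
    - {"ax": 0,"ay": 0,"az": -64.4,"dx": 204,"dy": 313,"dz": -5,"fingers": 45}

```text
time_s: 37.3
tcp_pos: [0.5585, 0.0019, 0.2904]
orientation: [[-0.982, -0.187, -0.0], [-0.187, 0.982, 0.0], [0.0, 0.0, -1.0]]
ft_force: [0.0, -0.9, -0.1]
grip_width: 0.0453
gripper_force: 0.0
```

>>> step_arm:
  plan:
    - {"ax": 0,"ay": 0,"az": 0,"dx": 0,"dy": 0,"dz": 0,"fingers": 45}
    - {"ax": 0,"ay": 0,"az": 0,"dx": 0,"dy": 0,"dz": 0,"fingers": 45}
    - {"ax": 0,"ay": 0,"az": 0,"dx": 0,"dy": 0,"dz": 0,"fingers": 45}
    - {"ax": 0,"ay": 0,"az": 0,"dx": 0,"dy": 0,"dz": 0,"fingers": 45}
    - {"ax": 0,"ay": 0,"az": 0,"dx": 0,"dy": 0,"dz": 0,"fingers": 45}
    - {"ax": 0,"ay": 0,"az": 0,"dx": 0,"dy": 0,"dz": 0,"fingers": 45}
    - {"ax": 0,"ay": 0,"az": 0,"dx": 0,"dy": 0,"dz": 0,"fingers": 45}
    - {"ax": 0,"ay": 0,"az": 0,"dx": 0,"dy": 0,"dz": 0,"fingers": 45}

```text
time_s: 38.3
tcp_pos: [0.5582, -0.0002, 0.2906]
orientation: [[-0.983, -0.184, -0.0], [-0.184, 0.983, -0.0], [0.0, -0.0, -1.0]]
ft_force: [-0.6, 0.4, -0.4]
grip_width: 0.0448
gripper_force: 0.0
```

Run:
```python
from h import *
s=sense();print(s['tcp_pos'],s['joint_positions'][6]);KT=cam('wrist');np.savez('kt_c.npz',K=KT[0],T=KT[1])
im=capture('wrist');cv2.imwrite('pics/w_c.png',im)
for t,z in [('carrier',0),('bail_underside',.085),('hook_stand',0),('hook_seat',.19)]:
    print(t,[(d['xy'],unproj('wrist',d['xy'],z,KT)[0,:2].round(4).tolist(),round(d['conf'],2)) for d in place_of('wrist',t)][:3])
```

```text
[ 5.58180936e-01 -2.45118582e-04  2.90585121e-01] 93.20732275948713
carrier [([319.1, 196.4], [0.5541, -0.0049], 0.65), ([43.3, 60.5], [0.4191, -0.425], 0.63), ([114.0, 233.6], [0.6484, -0.2689], 0.56)]
bail_underside [([318.4, 211.0], [0.5539, -0.0049], 0.56)]
hook_stand [([60.7, 87.7], [0.4586, -0.3811], 0.73), ([411.0, 263.2], [0.6152, 0.1237], 0.64)]
hook_seat [([496.0, 302.8], [0.5764, 0.141], 0.94), ([411.7, 264.6], [0.5574, 0.0637], 0.35)]
```

View pics/w_c.png

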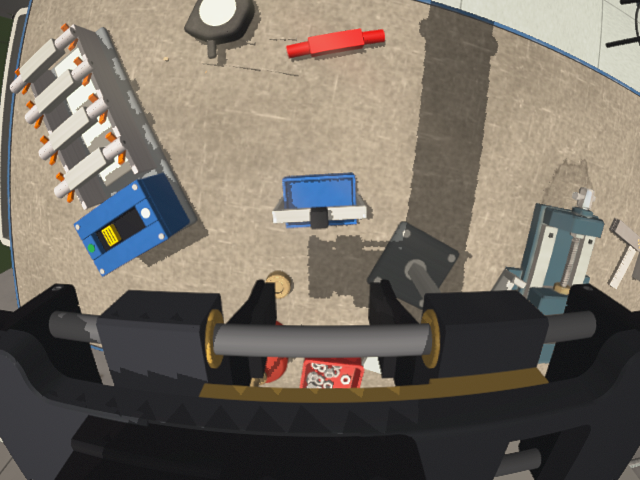

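The carrier's bar runs from (273,217) to (367,212) with its stub at (319,217). The stand base is at about (412,265).

Run:
```python
from h import *
d=np.load('kt_c.npz');KT=(d['K'],d['T'])
im=cv2.imread('pics/w_c.png');g=im.astype(int)
# bar: bright grey low-sat in window
hsv=cv2.cvtColor(im,cv2.COLOR_BGR2HSV);m=((hsv[...,1]<40)&(hsv[...,2]>130)).astype(np.uint8);w=np.zeros_like(m);w[195:235,262:380]=1;m&=w
v,u=np.nonzero(m);p=unproj('wrist',np.c_[u,v],.093,KT)[:,:2]*1000
r=cv2.minAreaRect(p.astype(np.float32));print('bar',r,len(u))
k=((hsv[...,2]<45)).astype(np.uint8);w[:]=0;w[200:232,300:340]=1;k&=w
v,u=np.nonzero(k);q=unproj('wrist',np.c_[u,v],.112,KT)[:,:2]*1000;print('stub',q.mean(0),cv2.minAreaRect(q.astype(np.float32)))
# tray: blue mask
b=((hsv[...,0]>100)&(hsv[...,0]<125)&(hsv[...,1]>100)).astype(np.uint8);w[:]=0;w[160:235,265:375]=1;b&=w
v,u=np.nonzero(b);q=unproj('wrist',np.c_[u,v],.026,KT)[:,:2]*1000;print('tray',cv2.minAreaRect(q.astype(np.float32)))
# stand base: dark
cv2.imwrite('pics/stand.png',cv2.resize(im[205:315,350:480],(780,660)[:2]))
```

```text
bar ((556.6905517578125, -3.8509864807128906), (29.205413818359375, 88.07343292236328), 4.998183250427246) 1047
stub [546.17208767  -3.17811512] ((546.5098266601562, -3.612619400024414), (2.686746120452881, 8.756272315979004), 10.573967933654785)
tray ((554.113525390625, -4.114322662353516), (57.255638122558594, 78.87996673583984), 13.98137092590332)
```

View pics/stand.png

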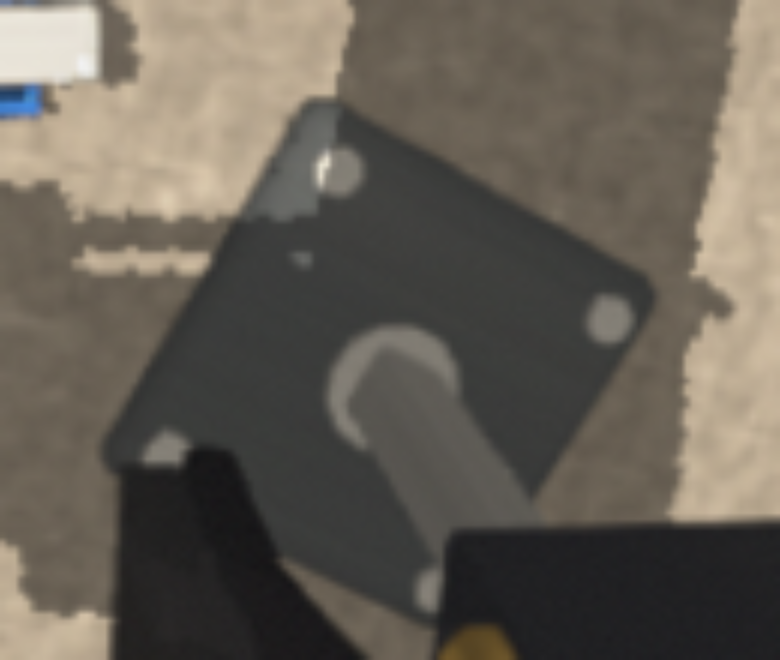

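```bash
python3 -c "
from h import *
go(554.3,-3.5,119,103.8)"
```

```text
tool shift [  4.4  -2.4 171.6] az -3.2 j7 93 t 38.55
```

The base's four screws show at crop pixels (340,170), (608,318), (167,450) and (437,590). I'll use them for the stand pose.

Run:
```python
from h import *
d=np.load('kt_c.npz');KT=(d['K'],d['T'])
S=np.array([(340,170),(608,318),(437,590),(167,450)])/6+[350,205]
p=unproj('wrist',S,.013,KT)[:,:2]*1000;print(p.round(1),'c',p.mean(0))
e=np.roll(p,-1,0)-p;print(np.linalg.norm(e,axis=1),np.degrees(np.arctan2(e[:,1],e[:,0]))%90)
# same from top
im=cv2.imread('pics/top1.png');cv2.imwrite('pics/tt.png',cv2.resize(im[145:235,210:300],(720,720)[:2]))
KT2=cam('top')
for T in [(614,125,-20)]:
  a=np.radians(T[2]);
  for x,z in [(-72,190),(8,190),(-72,203)]:
    print(x,proj('top',[(T[0]+np.cos(a)*x)/1000,(T[1]+np.sin(a)*x)/1000,z/1000],KT2))
```

```text
[[575.6 104.7]
 [595.5 169.5]
 [661.4 149.9]
 [639.8  84.1]] c [618.08099937 127.0534874 ]
[67.76441603 68.80464135 69.23986696 67.42261613] [72.92161651 73.40168402 71.77510922 72.16943778]
-72 [[233.82069517 220.86899366]]
8 [[248.42353132 185.47629874]]
-72 [[232.90430348 220.13795789]]
```

>>> step_arm:
  plan:
    - {"ax": 0,"ay": 0,"az": -3.2,"dx": 4,"dy": -2.5,"dz": 40,"fingers": 45}
    - {"ax": 0,"ay": 0,"az": -3.2,"dx": 4,"dy": -2.5,"dz": 80,"fingers": 45}
    - {"ax": 0,"ay": 0,"az": -3.2,"dx": 4,"dy": -2.5,"dz": 110,"fingers": 45}
    - {"ax": 0,"ay": 0,"az": -3.2,"dx": 4,"dy": -2.5,"dz": 130,"fingers": 45}
    - {"ax": 0,"ay": 0,"az": -3.2,"dx": 4,"dy": -2.5,"dz": 130,"fingers": 45}
    - {"ax": 0,"ay": 0,"az": -3.2,"dx": 4,"dy": -2.5,"dz": 130,"fingers": 45}
    - {"ax": 0,"ay": 0,"az": -3.2,"dx": 4,"dy": -2.5,"dz": 130,"fingers": 45}
    - {"ax": 0,"ay": 0,"az": -3.2,"dx": 4,"dy": -2.5,"dz": 130,"fingers": 45}

```text
time_s: 39.55
tcp_pos: [0.5552, -0.0035, 0.1614]
orientation: [[-0.971, -0.238, 0.001], [-0.238, 0.971, -0.001], [-0.001, -0.001, -1.0]]
ft_force: [-0.1, 0.2, 1.2]
grip_width: 0.045
gripper_force: 0.0
```

Run:
```python
from h import *
s=sense();print(s['tcp_pos']);im=capture('wrist');cv2.imwrite('pics/w_c2.png',im[150:400,180:460])
go(554.3,-3.5,119,103.8)
```

```text
[ 0.55522919 -0.0034999   0.16144251]
tool shift [ 0.8  0.2 42.3] az -0.0 j7 94 t 39.6
```

View pics/w_c2.png

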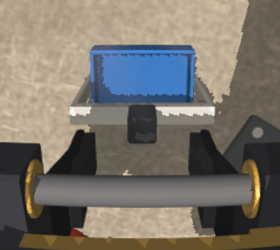

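The bar is level in the view and the stub is centred between the fingers at (322,273). I'll descend and grip.

>>> step_arm:
  plan:
    - {"ax": 0,"ay": 0,"az": 0,"dx": 0.5,"dy": 0,"dz": 15,"fingers": 45}
    - {"ax": 0,"ay": 0,"az": 0,"dx": 0.5,"dy": 0,"dz": 30,"fingers": 45}
    - {"ax": 0,"ay": 0,"az": 0,"dx": 0.5,"dy": 0,"dz": 38,"fingers": 45}
    - {"ax": 0,"ay": 0,"az": 0,"dx": 0.5,"dy": 0,"dz": 41,"fingers": 45}
    - {"ax": 0,"ay": 0,"az": 0,"dx": 0.5,"dy": 0,"dz": 41,"fingers": 5}
    - {"ax": 0,"ay": 0,"az": 0,"dx": 0.5,"dy": 0,"dz": 41,"fingers": 5}
    - {"ax": 0,"ay": 0,"az": 0,"dx": 0.5,"dy": 0,"dz": 41,"fingers": 5}
    - {"ax": 0,"ay": 0,"az": 0,"dx": 0.5,"dy": 0,"dz": 41,"fingers": 5}

```text
time_s: 40.6
tcp_pos: [0.5544, -0.0038, 0.1198]
orientation: [[-0.971, -0.238, 0.001], [-0.238, 0.971, -0.001], [-0.0, -0.001, -1.0]]
ft_force: [0.2, -0.3, -0.4]
grip_width: 0.0155
gripper_force: 40.0
```

>>> step_arm:
  plan:
    - {"ax": 0,"ay": 0,"az": 0,"dx": 0,"dy": 0,"dz": 0,"fingers": 5}
    - {"ax": 0,"ay": 0,"az": 0,"dx": 0,"dy": 0,"dz": 0,"fingers": 5}
    - {"ax": 0,"ay": 0,"az": 0,"dx": 0,"dy": 0,"dz": -5,"fingers": 5}
    - {"ax": 0,"ay": 0,"az": 0,"dx": 0,"dy": 0,"dz": -20,"fingers": 5}
    - {"ax": 0,"ay": 0,"az": 0,"dx": 0,"dy": 0,"dz": -50,"fingers": 5}
    - {"ax": 0,"ay": 0,"az": 0,"dx": 0,"dy": 0,"dz": -90,"fingers": 5}
    - {"ax": 0,"ay": 0,"az": 0,"dx": 0,"dy": 0,"dz": -120,"fingers": 5}
    - {"ax": 0,"ay": 0,"az": 0,"dx": 0,"dy": 0,"dz": -130,"fingers": 5}

```text
time_s: 41.6
tcp_pos: [0.5552, -0.0032, 0.2522]
orientation: [[-0.971, -0.239, 0.004], [-0.239, 0.971, -0.001], [-0.004, -0.002, -1.0]]
ft_force: [0.4, -0.5, -3.4]
grip_width: 0.0159
gripper_force: 40.0
```

Run:
```python
from h import *
s=sense();print(s['tcp_pos'],s['ft_force'],s['grip_width'])
KT={c:cam(c) for c in ['top','scene']}
obs=[]
for c in KT:
    im=capture(c);cv2.imwrite(f'pics/{c}2.png',im)
    for t,z in [('bail_underside',.085+.13),('hook_stand',0),('hook_seat',.19)]:
        print(c,t,[(unproj(c,d['xy'],z,KT[c])[0,:2].round(4).tolist(),round(d['conf'],2)) for d in place_of(c,t)][:3])
# hook arm top edges in top view: project candidate model and save overlay
im=cv2.imread('pics/top2.png')
def ov(T,col):
    a=np.radians(T[2]);q=[]
    for x,y,z in [(-70,-7,190),(-70,7,190),(8,7,190),(8,-7,190)]:
        q.append(proj('top',[(T[0]+np.cos(a)*x-np.sin(a)*y)/1000,(T[1]+np.sin(a)*x+np.cos(a)*y)/1000,z/1000],KT['top'])[0])
    return np.array(q)
big=cv2.resize(im[150:250,200:320],(720,600),interpolation=cv2.INTER_CUBIC)
for T,col in [((618,127,-17.4),(0,0,255)),((614,125,-20),(0,255,0))]:
    q=(ov(T,col)-[200,150]+.5)*6;cv2.polylines(big,[q.astype(int)],True,col,1)
cv2.imwrite('pics/hook.png',big)
```

```text
[ 0.55519067 -0.00319414  0.25222752] [ 0.40843457 -0.49741938 -3.3943689 ] 0.01593941252998041
top bail_underside [([0.5274, -0.2353], 0.16)]
top hook_stand [([0.6168, 0.1213], 0.65)]
top hook_seat [([0.5752, 0.1434], 0.57)]
scene bail_underside [([0.5592, -0.0085], 0.87), ([0.3517, -0.218], 0.49)]
scene hook_stand [([0.6061, 0.1226], 0.65)]
scene hook_seat [([0.5758, 0.1377], 0.95), ([0.2465, -0.0503], 0.62), ([0.5171, -0.1509], 0.25)]
```

View pics/hook.png

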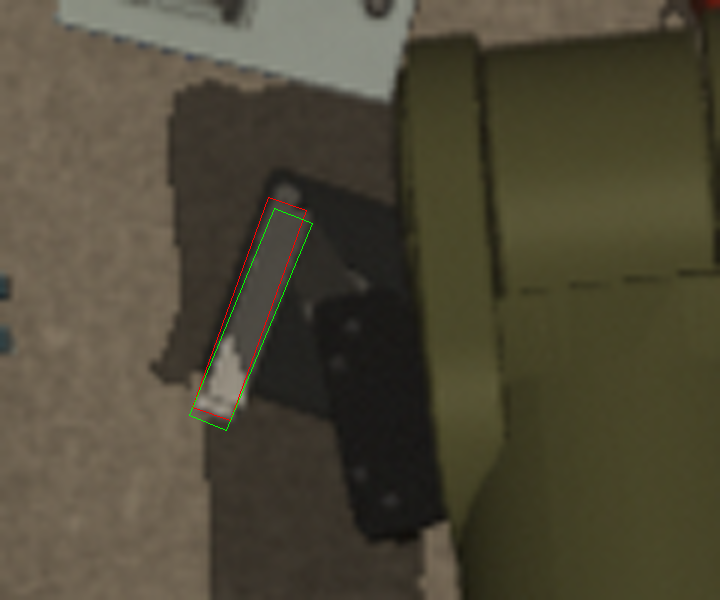

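Run:
```python
from h import *
im=cv2.imread('pics/top0.png');KT=cam('top')
g=im[175:225,225:260].mean(2);m=(im.min(2)>135).astype(np.uint8);w=np.zeros_like(m);w[178:224,226:256]=1;m&=w
n,l,st,ce=cv2.connectedComponentsWithStats(m);i=1+st[1:,4].argmax();print(st[i])
v,u=np.nonzero(l==i);p=unproj('top',np.c_[u,v],.19,KT)[:,:2]*1000
(c,s,a)=cv2.minAreaRect(p.astype(np.float32));print(c,s,a)
C=np.cov(p.T);e=np.linalg.eigh(C)[1][:,1];print('axis',np.degrees(np.arctan2(e[1],e[0])),p.mean(0))
t=(p-p.mean(0))@e;print(t.min(),t.max());E=p.mean(0)
for k in (t.min(),t.max()): print(E+k*e)
K=(KT[0],KT[1])
im2=cv2.imread('pics/scene0.png');cv2.imwrite('pics/sh.png',cv2.resize(im2[210:300,235:300],(650,900))[:600])
```

```text
Traceback (most recent call last):
ValueError: attempt to get argmax of an empty sequence
```

Run:
```python
from h import *
im=cv2.imread('pics/top0.png');KT=cam('top')
sub=im[178:224,226:256].min(2);print(sub[::3,::2])
for th in (100,110):
    m=(im.min(2)>th).astype(np.uint8);w=np.zeros_like(m);w[178:222,226:256]=1;m&=w
    n,l,st,ce=cv2.connectedComponentsWithStats(m)
    if n<2: continue
    i=1+st[1:,4].argmax();print(th,st[i])
    v,u=np.nonzero(l==i);p=unproj('top',np.c_[u,v],.19,KT)[:,:2]*1000
    print(cv2.minAreaRect(p.astype(np.float32)))
    e=np.linalg.eigh(np.cov(p.T))[1][:,1];t=(p-p.mean(0))@e
    print('axis',np.degrees(np.arctan2(e[1],e[0])),p.mean(0),[(p.mean(0)+k*e).round(1) for k in (t.min(),t.max())])
```

```text
[[ 73  74  77  77  72  72  75  76  75  70  46  53  80  78  71]
 [ 80  77  81  74  77  74  73  76  74  40  90 102  50  48  43]
 [ 78  76  73  80  80  43  43  41  48  63 110 106  44  50  50]
 [ 75  71  76  78  70  41  41  41  30 116 112 113 116  48  51]
 [ 80  77  73  74  41  42  42  37  55 112 112 123  74  51  51]
 [ 76  74  77  71  41  39  41  42 117 113 116 114  50  49  51]
 [ 78  77  76  41  38  39  54  70 111 116 118  42  42  49  51]
 [ 79  77  70  40  41  44  41 115 114 116 112  45  38  42  47]
 [ 78  74  41  40  41  51  70 111 116 118  47  50  63  80  42]
 [ 80  49  41  41  41  43 117 115 118  95  52  53  53  59 102]
 [ 72  42  43  42  39  72 114 118 114  50  51  52  51  52  52]
 [ 40  42  44  42  42 117 118 120  97  53  54  53  52  53  52]
 [ 76  72  66  79  87 115 121 115  46  51  53  52  53  53  55]
 [ 79  80  75  92 118 106  98  91  77  77  57  39  46  49  53]
 [ 80  83  75  80  77  74  63  71  74  74  73  75  80  70  69]
 [ 78  80  81  79  80  76  76  79  76  75  78  82  76  80  81]]
100 [233 181  19  38 226]
((591.0106201171875, 133.41348266601562), (13.718302726745605, 82.08373260498047), 72.1267318725586)
axis 162.9354392006521 [590.7130828  133.40481726] [array([630.3, 121.3]), array([551.8, 145.4])]
110 [233 182  18  36 195]
((590.2200927734375, 133.37631225585938), (13.67959213256836, 79.55564880371094), 71.67593383789062)
axis 162.49318814410384 [589.80417754 133.90292579] [array([628.3, 121.8]), array([552.5, 145.7])]
```

Both the top image (arm axis at yaw -17.5) and the screws (-17.4) agree. The hook seat is at about (576,140), so I'll bring the carrier to 75 mm in front of it.

Run:
```python
from h import *
go(515,60,253,103.8);go(504.5,162.5,253,72.5)
```

```text
tool shift [22.3 71.  -4.6] az -0.0 j7 96 t 42.0
tool shift [  8.1 173.1  -4.6] az 31.3 j7 96 t 42.0
```

>>> step_arm:
  plan:
    - {"ax": 0,"ay": 0,"az": 0,"dx": 6,"dy": 18,"dz": -1,"fingers": 5}
    - {"ax": 0,"ay": 0,"az": 5,"dx": 14,"dy": 44,"dz": -1,"fingers": 5}
    - {"ax": 0,"ay": 0,"az": 11,"dx": 22,"dy": 71,"dz": -1,"fingers": 5}
    - {"ax": 0,"ay": 0,"az": 17,"dx": 20,"dy": 98,"dz": -1,"fingers": 5}
    - {"ax": 0,"ay": 0,"az": 23,"dx": 16,"dy": 125,"dz": -1,"fingers": 5}
    - {"ax": 0,"ay": 0,"az": 28,"dx": 12,"dy": 150,"dz": -1,"fingers": 5}
    - {"ax": 0,"ay": 0,"az": 31,"dx": 8,"dy": 168,"dz": -1,"fingers": 5}
    - {"ax": 0,"ay": 0,"az": 31.3,"dx": 8,"dy": 173,"dz": -1,"fingers": 5}

```text
time_s: 43.0
tcp_pos: [0.5038, 0.1651, 0.2506]
orientation: [[-0.955, 0.297, -0.001], [0.297, 0.955, 0.0], [0.001, 0.0, -1.0]]
ft_force: [0.1, 0.5, -2.4]
grip_width: 0.016
gripper_force: 40.0
```

>>> step_arm:
  plan:
    - {"ax": 0,"ay": 0,"az": 0,"dx": 0,"dy": 0,"dz": 0,"fingers": 5}
    - {"ax": 0,"ay": 0,"az": 0,"dx": 0,"dy": 0,"dz": 0,"fingers": 5}
    - {"ax": 0,"ay": 0,"az": 0,"dx": 0,"dy": 0,"dz": 0,"fingers": 5}
    - {"ax": 0,"ay": 0,"az": 0,"dx": 0,"dy": 0,"dz": 0,"fingers": 5}
    - {"ax": 0,"ay": 0,"az": 0,"dx": 0,"dy": 0,"dz": 0,"fingers": 5}
    - {"ax": 0,"ay": 0,"az": 0,"dx": 0,"dy": 0,"dz": 0,"fingers": 5}
    - {"ax": 0,"ay": 0,"az": 0,"dx": 0,"dy": 0,"dz": 0,"fingers": 5}
    - {"ax": 0,"ay": 0,"az": 0,"dx": 0,"dy": 0,"dz": 0,"fingers": 5}

```text
time_s: 44.0
tcp_pos: [0.5052, 0.1626, 0.2505]
orientation: [[-0.954, 0.301, -0.0], [0.301, 0.954, -0.0], [0.0, -0.0, -1.0]]
ft_force: [-0.5, -0.4, -2.9]
grip_width: 0.0153
gripper_force: 40.0
```

Run:
```python
from h import *
go(576,140,250,72.5)
s=sense();print(s['tcp_pos'],s['ft_force'])
im=capture('scene');cv2.imwrite('pics/s3.png',cv2.resize(im[150:300,200:400],(800,600)))
```

```text
tool shift [-74.3  -0.2   0.5] az -0.0 j7 48 t 44.0
[0.5052042  0.16256355 0.25051428] [-0.48088552 -0.38881126 -2.88454233]
```

View pics/s3.png

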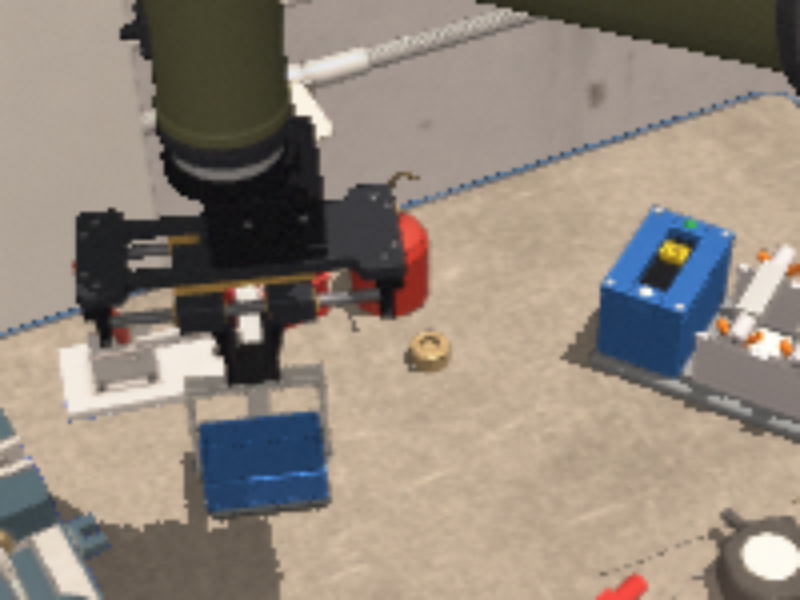

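The carrier hangs level in front of the hook with the post showing behind it at (250,320). I'll slide it in.

>>> step_arm:
  plan:
    - {"ax": 0,"ay": 0,"az": 0,"dx": -8,"dy": 0,"dz": 0,"fingers": 5}
    - {"ax": 0,"ay": 0,"az": 0,"dx": -22,"dy": 0,"dz": 0,"fingers": 5}
    - {"ax": 0,"ay": 0,"az": 0,"dx": -38,"dy": 0,"dz": 0,"fingers": 5}
    - {"ax": 0,"ay": 0,"az": 0,"dx": -54,"dy": 0,"dz": 0,"fingers": 5}
    - {"ax": 0,"ay": 0,"az": 0,"dx": -68,"dy": 0,"dz": 0,"fingers": 5}
    - {"ax": 0,"ay": 0,"az": 0,"dx": -74,"dy": 0,"dz": 0,"fingers": 5}
    - {"ax": 0,"ay": 0,"az": 0,"dx": -74,"dy": 0,"dz": 0,"fingers": 5}
    - {"ax": 0,"ay": 0,"az": 0,"dx": -74,"dy": 0,"dz": 0,"fingers": 5}

```text
time_s: 45.05
tcp_pos: [0.5753, 0.1407, 0.2506]
orientation: [[-0.954, 0.3, -0.0], [0.3, 0.954, -0.0], [0.0, -0.0, -1.0]]
ft_force: [-0.4, 0.6, -2.3]
grip_width: 0.0154
gripper_force: 40.0
```

Run:
```python
from h import *
go(576,140,225,72.5)
s=sense();print(s['tcp_pos'],s['ft_force'])
a=capture('scene');b=capture('top')
cv2.imwrite('pics/s4.png',np.hstack([cv2.resize(a[190:310,220:340],(400,400)),cv2.resize(b[150:250,200:300],(400,400))]))
```

```text
tool shift [-0.9 -0.5 25.6] az 0.0 j7 48 t 45.05
[0.57531892 0.14072015 0.25058247] [-0.40508211  0.5669796  -2.33932911]
```

View pics/s4.png

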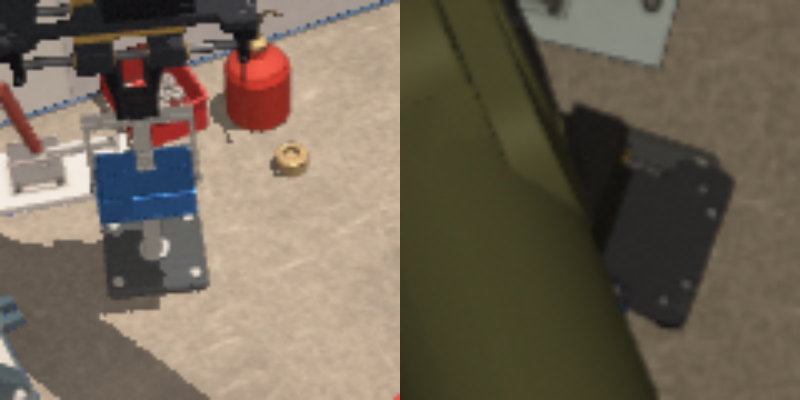

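The hook arm runs through the middle of the loop at (145,140) in the left panel. I'll lower gradually and watch the force.

>>> step_arm:
  plan:
    - {"ax": 0,"ay": 0,"az": 0,"dx": 0,"dy": 0,"dz": 5,"fingers": 5}
    - {"ax": 0,"ay": 0,"az": 0,"dx": 0,"dy": 0,"dz": 11,"fingers": 5}
    - {"ax": 0,"ay": 0,"az": 0,"dx": 0,"dy": 0,"dz": 17,"fingers": 5}
    - {"ax": 0,"ay": 0,"az": 0,"dx": 0,"dy": 0,"dz": 21,"fingers": 5}
    - {"ax": 0,"ay": 0,"az": 0,"dx": 0,"dy": 0,"dz": 24,"fingers": 5}
    - {"ax": 0,"ay": 0,"az": 0,"dx": 0,"dy": 0,"dz": 24,"fingers": 5}
    - {"ax": 0,"ay": 0,"az": 0,"dx": 0,"dy": 0,"dz": 24,"fingers": 5}
    - {"ax": 0,"ay": 0,"az": 0,"dx": 0,"dy": 0,"dz": 24,"fingers": 5}

```text
time_s: 46.15
tcp_pos: [0.5759, 0.1403, 0.2268]
orientation: [[-0.954, 0.301, 0.0], [0.301, 0.954, -0.0], [-0.0, -0.0, -1.0]]
ft_force: [-0.1, 0.0, -3.7]
grip_width: 0.0155
gripper_force: 40.0
```

>>> step_arm:
  plan:
    - {"ax": 0,"ay": 0,"az": 0,"dx": 0,"dy": 0,"dz": 1,"fingers": 5}
    - {"ax": 0,"ay": 0,"az": 0,"dx": 0,"dy": 0,"dz": 1,"fingers": 5}
    - {"ax": 0,"ay": 0,"az": 0,"dx": 0,"dy": 0,"dz": 2,"fingers": 5}
    - {"ax": 0,"ay": 0,"az": 0,"dx": 0,"dy": 0,"dz": 2,"fingers": 5}
    - {"ax": 0,"ay": 0,"az": 0,"dx": 0,"dy": 0,"dz": 2.5,"fingers": 5}
    - {"ax": 0,"ay": 0,"az": 0,"dx": 0,"dy": 0,"dz": 2.5,"fingers": 5}
    - {"ax": 0,"ay": 0,"az": 0,"dx": 0,"dy": 0,"dz": 2.5,"fingers": 5}
    - {"ax": 0,"ay": 0,"az": 0,"dx": 0,"dy": 0,"dz": 2.5,"fingers": 5}

```text
time_s: 47.15
tcp_pos: [0.5759, 0.1403, 0.2248]
orientation: [[-0.954, 0.301, 0.001], [0.301, 0.954, -0.0], [-0.001, -0.0, -1.0]]
ft_force: [-2.0, -1.6, 5.7]
grip_width: 0.0157
gripper_force: 40.0
```

>>> step_arm:
  plan:
    - {"ax": 0,"ay": 0,"az": 0,"dx": 0,"dy": 0,"dz": -0.8,"fingers": 5}
    - {"ax": 0,"ay": 0,"az": 0,"dx": 0,"dy": 0,"dz": -0.8,"fingers": 12}
    - {"ax": 0,"ay": 0,"az": 0,"dx": 0,"dy": 0,"dz": -0.8,"fingers": 17}
    - {"ax": 0,"ay": 0,"az": 0,"dx": 0,"dy": 0,"dz": -0.8,"fingers": 20}
    - {"ax": 0,"ay": 0,"az": 0,"dx": 0,"dy": 0,"dz": -0.8,"fingers": 28}
    - {"ax": 0,"ay": 0,"az": 0,"dx": 0,"dy": 0,"dz": -0.8,"fingers": 36}
    - {"ax": 0,"ay": 0,"az": 0,"dx": 0,"dy": 0,"dz": -0.8,"fingers": 40}
    - {"ax": 0,"ay": 0,"az": 0,"dx": 0,"dy": 0,"dz": -0.8,"fingers": 40}

```text
time_s: 48.15
tcp_pos: [0.5758, 0.1402, 0.2248]
orientation: [[-0.954, 0.301, 0.0], [0.301, 0.954, -0.0], [-0.0, -0.0, -1.0]]
ft_force: [-0.4, -0.8, 0.6]
grip_width: 0.0392
gripper_force: 0.0
```

>>> step_arm:
  plan:
    - {"ax": 0,"ay": 0,"az": 0,"dx": 0,"dy": 0,"dz": 0,"fingers": 40}
    - {"ax": 0,"ay": 0,"az": 0,"dx": 0,"dy": 0,"dz": -4,"fingers": 40}
    - {"ax": 0,"ay": 0,"az": 0,"dx": 0,"dy": 0,"dz": -12,"fingers": 40}
    - {"ax": 0,"ay": 0,"az": 0,"dx": 0,"dy": 0,"dz": -25,"fingers": 40}
    - {"ax": 0,"ay": 0,"az": 0,"dx": 0,"dy": 0,"dz": -45,"fingers": 40}
    - {"ax": 0,"ay": 0,"az": 0,"dx": 0,"dy": 0,"dz": -70,"fingers": 40}
    - {"ax": 0,"ay": 0,"az": 0,"dx": 0,"dy": 0,"dz": -90,"fingers": 40}
    - {"ax": 0,"ay": 0,"az": 0,"dx": 0,"dy": 0,"dz": -90,"fingers": 40}

```text
time_s: 49.15
tcp_pos: [0.5768, 0.1409, 0.3177]
orientation: [[-0.954, 0.301, 0.004], [0.301, 0.954, 0.001], [-0.004, 0.002, -1.0]]
ft_force: [0.1, 0.5, -0.6]
grip_width: 0.04
gripper_force: 0.0
```

Run:
```python
from h import *
KT=cam('scene');im=capture('scene');cv2.imwrite('pics/s5.png',im)
for t,z in [('carrier',.105),('bail_underside',.19),('hook_seat',.19)]:
    print(t,[(unproj('scene',d['xy'],z,KT)[0,:2].round(4).tolist(),round(d['conf'],2)) for d in place_of('scene',t)][:2])
# switch look position; rack pose used (529.5,-273,-53.4)
a=np.radians(-53.4);c=np.array([529.5,-273])+np.array([-np.sin(a),np.cos(a)])*99;print('slot',c)
go(c[0],c[1],310,-53.4)
```

```text
carrier [([0.5797, 0.145], 0.91), ([0.5238, -0.2389], 0.33)]
bail_underside [([0.5209, -0.1496], 0.7), ([0.5774, 0.148], 0.55)]
hook_seat [([0.5648, 0.1427], 0.74)]
slot [ 608.97893004 -213.97373738]
tool shift [-138.6 -327.5    4.2] az -54.1 j7 49 t 49.35
```

The carrier hangs at (580,145) with its bottom 105 mm up, as expected. Next is the switch.

>>> step_arm:
  plan:
    - {"ax": 0,"ay": 0,"az": 10.6,"dx": -17,"dy": -41,"dz": 0,"fingers": 40}
    - {"ax": 0,"ay": 0,"az": 21,"dx": -34,"dy": -82,"dz": 0,"fingers": 40}
    - {"ax": 0,"ay": 0,"az": 31.6,"dx": -52,"dy": -123,"dz": 0,"fingers": 40}
    - {"ax": 0,"ay": 0,"az": 42,"dx": -69,"dy": -164,"dz": 0,"fingers": 40}
    - {"ax": 0,"ay": 0,"az": 52.6,"dx": -87,"dy": -205,"dz": 0,"fingers": 20}
    - {"ax": 0,"ay": 0,"az": 63,"dx": -104,"dy": -246,"dz": 0,"fingers": 0}
    - {"ax": 0,"ay": 0,"az": 73.6,"dx": -121,"dy": -287,"dz": 0,"fingers": 0}
    - {"ax": 0,"ay": 0,"az": 84,"dx": -138,"dy": -327,"dz": 2,"fingers": 0}

```text
time_s: 50.35
tcp_pos: [0.6086, -0.2147, 0.312]
orientation: [[0.206, 0.979, -0.001], [0.979, -0.206, 0.0], [-0.0, -0.001, -1.0]]
ft_force: [-0.0, 0.7, 1.0]
grip_width: 0.0077
gripper_force: 0.0
```

>>> step_arm:
  plan:
    - {"ax": 0,"ay": 0,"az": 10.5,"dx": 0,"dy": 0,"dz": 0,"fingers": 0}
    - {"ax": 0,"ay": 0,"az": 21,"dx": 0,"dy": 0,"dz": 0,"fingers": 0}
    - {"ax": 0,"ay": 0,"az": 31.5,"dx": 0,"dy": 0,"dz": 0,"fingers": 0}
    - {"ax": 0,"ay": 0,"az": 42,"dx": 0,"dy": 0,"dz": 0,"fingers": 0}
    - {"ax": 0,"ay": 0,"az": 42,"dx": 0,"dy": 0,"dz": 0,"fingers": 0}
    - {"ax": 0,"ay": 0,"az": 42,"dx": 0,"dy": 0,"dz": 0,"fingers": 0}
    - {"ax": 0,"ay": 0,"az": 42,"dx": 0,"dy": 0,"dz": 0,"fingers": 0}
    - {"ax": 0,"ay": 0,"az": 42,"dx": 0,"dy": 0,"dz": 0,"fingers": 0}

```text
time_s: 51.35
tcp_pos: [0.609, -0.2131, 0.3129]
orientation: [[0.804, 0.595, -0.0], [0.595, -0.804, -0.0], [-0.0, 0.0, -1.0]]
ft_force: [0.1, -0.7, -0.6]
grip_width: 0.0006
gripper_force: 0.0
```

```bash
cat > sw.py <<'E'
from h import *
s=sense();print(s['tcp_pos'],s['joint_positions'][6]);KT=cam('wrist');im=capture('wrist');cv2.imwrite('pics/w_s%d.png'%(s['time_s']*10),im)
hsv=cv2.cvtColor(im,cv2.COLOR_BGR2HSV)
def blob(lo,hi,z,name,big=True):
    m=cv2.inRange(hsv,lo,hi);m[300:]=0;m=cv2.morphologyEx(m,cv2.MORPH_CLOSE,np.ones((5,5)))
    n,l,st,ce=cv2.connectedComponentsWithStats(m)
    if n<2: return print(name,'none')
    i=1+st[1:,4].argmax();v,u=np.nonzero(l==i)
    p=unproj('wrist',np.c_[u,v],z,KT)[:,:2]*1000;print(name,ce[i].round(1),st[i][4],[np.round(x,1) for x in cv2.minAreaRect(p.astype(np.float32))])
blob((22,120,90),(35,255,255),.085,'yellow')
blob((45,100,50),(80,255,255),.086,'green')
blob((100,120,40),(125,255,255),.086,'block')
for t in ['slot_centre','switch_thumb']:
    z=.086 if t[1]=='l' else .085
    print(t,[(d['xy'],unproj('wrist',d['xy'],z,KT)[0,:2].round(4).tolist(),round(d['conf'],2)) for d in place_of('wrist',t)][:2])
E
python3 sw.py
```

```text
[ 0.60896289 -0.21314608  0.31287808] -40.4499460565341
yellow [336.2 210.8] 310 [array([ 618.8, -224.5]), array([20.7, 15.1]), np.float64(36.7)]
green [367.1 211.3] 64 [array([ 637.6, -249.2]), array([8.3, 8.2]), np.float64(38.0)]
block [325.  207.9] 5164 [array([ 614. , -212.7]), array([ 75.5, 102.4]), np.float64(36.7)]
slot_centre [([321.3, 213.8], [0.6076, -0.2138], 0.81)]
switch_thumb [([338.8, 211.7], [0.6197, -0.2268], 0.64)]
```

```bash
python3 -c "
from h import *
go(600.6,-203.5,160,-53.3)"
```

```text
tool shift [ -1.  -12.8 152.9] az -0.2 j7 -40 t 51.5
```

>>> step_arm:
  plan:
    - {"ax": 0,"ay": 0,"az": 0,"dx": -1,"dy": -13,"dz": 40,"fingers": 0}
    - {"ax": 0,"ay": 0,"az": 0,"dx": -1,"dy": -13,"dz": 80,"fingers": 0}
    - {"ax": 0,"ay": 0,"az": 0,"dx": -1,"dy": -13,"dz": 120,"fingers": 0}
    - {"ax": 0,"ay": 0,"az": 0,"dx": -1,"dy": -13,"dz": 145,"fingers": 0}
    - {"ax": 0,"ay": 0,"az": 0,"dx": -1,"dy": -13,"dz": 153,"fingers": 0}
    - {"ax": 0,"ay": 0,"az": 0,"dx": -1,"dy": -13,"dz": 153,"fingers": 0}
    - {"ax": 0,"ay": 0,"az": 0,"dx": -1,"dy": -13,"dz": 153,"fingers": 0}
    - {"ax": 0,"ay": 0,"az": 0,"dx": -1,"dy": -13,"dz": 153,"fingers": 0}

```text
time_s: 52.5
tcp_pos: [0.6012, -0.2035, 0.1613]
orientation: [[0.804, 0.595, 0.002], [0.595, -0.804, -0.001], [0.001, 0.002, -1.0]]
ft_force: [-0.5, 0.9, -0.2]
grip_width: 0.0007
gripper_force: 0.0
```

```bash
python3 sw.py
python3 - <<'E'
from h import *
import glob,os
f=max(glob.glob('pics/w_s*.png'),key=os.path.getmtime);KT=cam('wrist');im=cv2.imread(f)
# dark slot edges: sample a line along rack y across the slot at slot x=-15 (world z .086)
g=cv2.GaussianBlur(im,(3,3),0)
c=np.array([600.6,-203.5]);xd=np.array([.598,-.802]);yd=np.array([.802,.598])
for off in (-6,0,6):
    P=np.array([[*( (c+xd*off+yd*t)/1000),.086] for t in range(-30,31,2)]);q=proj('wrist',P,KT).round().astype(int)
    print(off,[int(g[v,u,0]) if 0<=v<480 and 0<=u<640 else -1 for u,v in q], q[15])
P=np.array([[*((c+xd*t)/1000),.086] for t in range(-40,60,3)]);q=proj('wrist',P,KT).round().astype(int);print([g[v,u].tolist() for u,v in q][:34:1])
cv2.imwrite('pics/s6.png',im)
E
```

```text
[ 0.60115478 -0.20347315  0.1612835 ] -42.23165985966356
yellow [365.1 258.6] 791 [array([ 619.5, -223.7]), array([21.7, 15. ]), np.float64(36.0)]
green [414.1 261. ] 175 [array([ 637. , -249.8]), array([9.3, 9.4]), np.float64(84.0)]
block [352.5 238.1] 10728 [array([ 618.7, -208.6]), array([ 70.4, 102.8]), np.float64(36.4)]
slot_centre [([343.1, 263.3], [0.6092, -0.2141], 0.7)]
switch_thumb [([364.1, 262.8], [0.617, -0.2248], 0.83)]
-6 [33, 33, 32, 33, 34, 33, 34, 35, 35, 98, 91, 90, 50, 80, 82, 82, 83, 83, 81, 57, 55, 55, 57, 109, 117, 119, 119, 118, 117, 118, 119] [312 264]
0 [115, 117, 119, 118, 118, 118, 118, 118, 118, 139, 91, 89, 58, 82, 82, 83, 83, 84, 81, 53, 50, 50, 50, 108, 116, 117, 118, 118, 117, 117, 117] [322 264]
6 [34, 34, 35, 36, 37, 38, 39, 40, 41, 111, 91, 90, 52, 79, 83, 83, 83, 83, 80, 46, 43, 42, 44, 107, 116, 116, 118, 117, 119, 119, 117] [331 264]
[[155, 181, 198], [169, 139, 122], [209, 188, 168], [215, 224, 225], [243, 245, 244], [246, 247, 245], [223, 144, 75], [82, 76, 74], [78, 77, 79], [79, 78, 80], [80, 79, 81], [81, 80, 82], [82, 81, 83], [83, 82, 84], [82, 82, 84], [83, 82, 84], [82, 83, 85], [82, 82, 85], [83, 83, 85], [78, 79, 81], [21, 153, 176], [77, 155, 163], [62, 226, 230], [49, 246, 248], [64, 214, 220], [79, 83, 88], [79, 79, 82], [78, 78, 81], [77, 78, 80], [59, 47, 39], [199, 127, 65], [172, 150, 69], [117, 221, 92], [117, 221, 91]]
```

The slot scan puts the empty stretch at -20 to +19 mm round the TCP line and across at about -11 to +15 raw (about ±13 once the camera bias is removed). I'll go down gently.

>>> step_arm:
  plan:
    - {"ax": 0,"ay": 0,"az": 0,"dx": 0.6,"dy": -0.5,"dz": 20,"fingers": 0}
    - {"ax": 0,"ay": 0,"az": 0,"dx": 0.6,"dy": -0.5,"dz": 40,"fingers": 0}
    - {"ax": 0,"ay": 0,"az": 0,"dx": 0.6,"dy": -0.5,"dz": 50,"fingers": 0}
    - {"ax": 0,"ay": 0,"az": 0,"dx": 0.6,"dy": -0.5,"dz": 53,"fingers": 0}
    - {"ax": 0,"ay": 0,"az": 0,"dx": 0.6,"dy": -0.5,"dz": 55,"fingers": 0}
    - {"ax": 0,"ay": 0,"az": 0,"dx": 0.6,"dy": -0.5,"dz": 56,"fingers": 0}
    - {"ax": 0,"ay": 0,"az": 0,"dx": 0.6,"dy": -0.5,"dz": 57,"fingers": 0}
    - {"ax": 0,"ay": 0,"az": 0,"dx": 0.6,"dy": -0.5,"dz": 57,"fingers": 0}

```text
time_s: 53.65
tcp_pos: [0.6007, -0.2027, 0.1031]
orientation: [[0.804, 0.595, 0.0], [0.595, -0.804, -0.0], [-0.0, 0.001, -1.0]]
ft_force: [0.6, 0.3, -0.0]
grip_width: 0.0004
gripper_force: 0.0
```

No force with the tips at 81 mm, so they are inside the slot. I'll push towards the green dot (+tool y).

>>> step_arm:
  plan:
    - {"ax": 0,"ay": 0,"az": 0,"dx": 0,"dy": 3,"dz": 0,"fingers": 0}
    - {"ax": 0,"ay": 0,"az": 0,"dx": 0,"dy": 6,"dz": 0,"fingers": 0}
    - {"ax": 0,"ay": 0,"az": 0,"dx": 0,"dy": 9,"dz": 0,"fingers": 0}
    - {"ax": 0,"ay": 0,"az": 0,"dx": 0,"dy": 12,"dz": 0,"fingers": 0}
    - {"ax": 0,"ay": 0,"az": 0,"dx": 0,"dy": 15,"dz": 0,"fingers": 0}
    - {"ax": 0,"ay": 0,"az": 0,"dx": 0,"dy": 17,"dz": 0,"fingers": 0}
    - {"ax": 0,"ay": 0,"az": 0,"dx": 0,"dy": 17,"dz": 0,"fingers": 0}
    - {"ax": 0,"ay": 0,"az": 0,"dx": 0,"dy": 17,"dz": 0,"fingers": 0}

```text
time_s: 54.65
tcp_pos: [0.6107, -0.2163, 0.1028]
orientation: [[0.804, 0.595, -0.0], [0.595, -0.804, -0.0], [-0.0, 0.0, -1.0]]
ft_force: [-1.4, 1.2, 1.2]
grip_width: 0.0004
gripper_force: 0.6
```

Pushing with about 2 N, as the switch should need. I'll go on to the stop.

>>> step_arm:
  plan:
    - {"ax": 0,"ay": 0,"az": 0,"dx": 0,"dy": 1,"dz": 0,"fingers": 0}
    - {"ax": 0,"ay": 0,"az": 0,"dx": 0,"dy": 2,"dz": 0,"fingers": 0}
    - {"ax": 0,"ay": 0,"az": 0,"dx": 0,"dy": 3,"dz": 0,"fingers": 0}
    - {"ax": 0,"ay": 0,"az": 0,"dx": 0,"dy": 4,"dz": 0,"fingers": 0}
    - {"ax": 0,"ay": 0,"az": 0,"dx": 0,"dy": 4,"dz": 0,"fingers": 0}
    - {"ax": 0,"ay": 0,"az": 0,"dx": 0,"dy": 4,"dz": 0,"fingers": 0}
    - {"ax": 0,"ay": 0,"az": 0,"dx": 0,"dy": 4,"dz": 0,"fingers": 0}
    - {"ax": 0,"ay": 0,"az": 0,"dx": 0,"dy": 4,"dz": 0,"fingers": 0}

```text
time_s: 55.65
tcp_pos: [0.6132, -0.2196, 0.1029]
orientation: [[0.804, 0.595, 0.0], [0.595, -0.804, -0.0], [-0.0, 0.0, -1.0]]
ft_force: [-0.6, 1.1, -0.1]
grip_width: 0.0003
gripper_force: 0.5
```

>>> step_arm:
  plan:
    - {"ax": 0,"ay": 0,"az": 0,"dx": 0,"dy": 0.5,"dz": 0,"fingers": 0}
    - {"ax": 0,"ay": 0,"az": 0,"dx": 0,"dy": 1,"dz": 0,"fingers": 0}
    - {"ax": 0,"ay": 0,"az": 0,"dx": 0,"dy": 1.5,"dz": 0,"fingers": 0}
    - {"ax": 0,"ay": 0,"az": 0,"dx": 0,"dy": 2,"dz": 0,"fingers": 0}
    - {"ax": 0,"ay": 0,"az": 0,"dx": 0,"dy": 2.5,"dz": 0,"fingers": 0}
    - {"ax": 0,"ay": 0,"az": 0,"dx": 0,"dy": 2.5,"dz": 0,"fingers": 0}
    - {"ax": 0,"ay": 0,"az": 0,"dx": 0,"dy": 2.5,"dz": 0,"fingers": 0}
    - {"ax": 0,"ay": 0,"az": 0,"dx": 0,"dy": 2.5,"dz": 0,"fingers": 0}

```text
time_s: 56.65
tcp_pos: [0.6146, -0.2215, 0.1029]
orientation: [[0.804, 0.595, 0.0], [0.595, -0.804, -0.0], [-0.0, 0.0, -1.0]]
ft_force: [-0.5, 0.5, -1.7]
grip_width: 0.0005
gripper_force: 0.8
```

>>> step_arm:
  plan:
    - {"ax": 0,"ay": 0,"az": 0,"dx": 0,"dy": 0.5,"dz": 0,"fingers": 0}
    - {"ax": 0,"ay": 0,"az": 0,"dx": 0,"dy": 1,"dz": 0,"fingers": 0}
    - {"ax": 0,"ay": 0,"az": 0,"dx": 0,"dy": 1.5,"dz": 0,"fingers": 0}
    - {"ax": 0,"ay": 0,"az": 0,"dx": 0,"dy": 2,"dz": 0,"fingers": 0}
    - {"ax": 0,"ay": 0,"az": 0,"dx": 0,"dy": 2.5,"dz": 0,"fingers": 0}
    - {"ax": 0,"ay": 0,"az": 0,"dx": 0,"dy": 2.5,"dz": 0,"fingers": 0}
    - {"ax": 0,"ay": 0,"az": 0,"dx": 0,"dy": 2.5,"dz": 0,"fingers": 0}
    - {"ax": 0,"ay": 0,"az": 0,"dx": 0,"dy": 2.5,"dz": 0,"fingers": 0}

```text
time_s: 57.65
tcp_pos: [0.6161, -0.2235, 0.1029]
orientation: [[0.804, 0.595, 0.0], [0.595, -0.804, -0.0], [-0.0, 0.0, -1.0]]
ft_force: [0.1, 2.5, -0.4]
grip_width: 0.0003
gripper_force: 0.8
```

```bash
python3 sw.py
```

```text
[ 0.6161054  -0.22351361  0.10286361] -41.85701043311032
yellow [356.3 285.4] 524 [array([ 633.4, -230.5]), array([ 8.6, 14.3]), np.float64(36.0)]
green none
block [302.5 245.2] 15906 [array([ 631.3, -199. ]), array([ 44.3, 103.1]), np.float64(38.0)]
slot_centre [([295.8, 304.5], [0.6092, -0.2134], 0.55)]
switch_thumb [([356.6, 306.1], [0.6252, -0.2374], 0.74)]
```

>>> step_arm:
  plan:
    - {"ax": 0,"ay": 0,"az": 0,"dx": 0,"dy": 0.5,"dz": 0,"fingers": 0}
    - {"ax": 0,"ay": 0,"az": 0,"dx": 0,"dy": 1,"dz": 0,"fingers": 0}
    - {"ax": 0,"ay": 0,"az": 0,"dx": 0,"dy": 1.5,"dz": 0,"fingers": 0}
    - {"ax": 0,"ay": 0,"az": 0,"dx": 0,"dy": 2,"dz": 0,"fingers": 0}
    - {"ax": 0,"ay": 0,"az": 0,"dx": 0,"dy": 2,"dz": 0,"fingers": 0}
    - {"ax": 0,"ay": 0,"az": 0,"dx": 0,"dy": 2,"dz": 0,"fingers": 0}
    - {"ax": 0,"ay": 0,"az": 0,"dx": 0,"dy": 2,"dz": 0,"fingers": 0}
    - {"ax": 0,"ay": 0,"az": 0,"dx": 0,"dy": 2,"dz": 0,"fingers": 0}

```text
time_s: 58.8
tcp_pos: [0.617, -0.2247, 0.1029]
orientation: [[0.804, 0.595, -0.001], [0.595, -0.804, 0.0], [-0.0, -0.001, -1.0]]
ft_force: [-4.4, 3.5, 1.6]
grip_width: 0.0006
gripper_force: 2.5
```

Force is up to about 5.6 N and the last 2 mm gave only 1.5 mm of travel, so it's reaching the stop. One more firm nudge.

>>> step_arm:
  plan:
    - {"ax": 0,"ay": 0,"az": 0,"dx": 0,"dy": 0.5,"dz": 0,"fingers": 0}
    - {"ax": 0,"ay": 0,"az": 0,"dx": 0,"dy": 1,"dz": 0,"fingers": 0}
    - {"ax": 0,"ay": 0,"az": 0,"dx": 0,"dy": 1.5,"dz": 0,"fingers": 0}
    - {"ax": 0,"ay": 0,"az": 0,"dx": 0,"dy": 1.5,"dz": 0,"fingers": 0}
    - {"ax": 0,"ay": 0,"az": 0,"dx": 0,"dy": 1.5,"dz": 0,"fingers": 0}
    - {"ax": 0,"ay": 0,"az": 0,"dx": 0,"dy": 1.5,"dz": 0,"fingers": 0}
    - {"ax": 0,"ay": 0,"az": 0,"dx": 0,"dy": 1.5,"dz": 0,"fingers": 0}
    - {"ax": 0,"ay": 0,"az": 0,"dx": 0,"dy": 1.5,"dz": 0,"fingers": 0}

```text
time_s: 59.8
tcp_pos: [0.6171, -0.2247, 0.1028]
orientation: [[0.804, 0.595, -0.003], [0.595, -0.804, 0.002], [-0.001, -0.003, -1.0]]
ft_force: [-5.3, 5.3, 3.3]
grip_width: 0.0004
gripper_force: 4.1
```

It's at the stop: no motion under 7.5 N. I'll back off, lift and check everything.

>>> step_arm:
  plan:
    - {"ax": 0,"ay": 0,"az": 0,"dx": 0,"dy": -3,"dz": 0,"fingers": 0}
    - {"ax": 0,"ay": 0,"az": 0,"dx": 0,"dy": -7,"dz": 0,"fingers": 0}
    - {"ax": 0,"ay": 0,"az": 0,"dx": 0,"dy": -8,"dz": 0,"fingers": 0}
    - {"ax": 0,"ay": 0,"az": 0,"dx": 0,"dy": -8,"dz": -15,"fingers": 0}
    - {"ax": 0,"ay": 0,"az": 0,"dx": 0,"dy": -8,"dz": -50,"fingers": 0}
    - {"ax": 0,"ay": 0,"az": 0,"dx": 0,"dy": -8,"dz": -100,"fingers": 0}
    - {"ax": 0,"ay": 0,"az": 0,"dx": 0,"dy": -8,"dz": -150,"fingers": 0}
    - {"ax": 0,"ay": 0,"az": 0,"dx": 0,"dy": -8,"dz": -200,"fingers": 0}

```text
time_s: 60.8
tcp_pos: [0.6135, -0.2201, 0.3062]
orientation: [[0.804, 0.594, 0.002], [0.594, -0.804, -0.001], [0.001, 0.002, -1.0]]
ft_force: [0.1, -0.0, -0.0]
grip_width: 0.0007
gripper_force: 0.0
```

```bash
python3 sw.py
python3 - <<'E'
from h import *
w=capture('wrist');a=capture('scene')
cv2.imwrite('pics/final.png',np.hstack([cv2.resize(w[60:300,180:500],(420,315)),cv2.resize(a[180:320,230:410],(380,315))]))
E
```

```text
[ 0.61353672 -0.22007531  0.30616788] -40.16415660291624
yellow [342.9 211.7] 318 [array([ 628.3, -236.3]), array([21.4, 14. ]), np.float64(37.0)]
green [359.1 212.5] 73 [array([ 637.2, -249.4]), array([9.2, 8. ]), np.float64(37.6)]
block [316.2 208.9] 5178 [array([ 614.3, -212.1]), array([ 75. , 102.6]), np.float64(36.4)]
slot_centre [([313.4, 212.5], [0.6102, -0.213], 0.92)]
switch_thumb [([343.2, 213.5], [0.6268, -0.2376], 0.79)]
```

View pics/final.png

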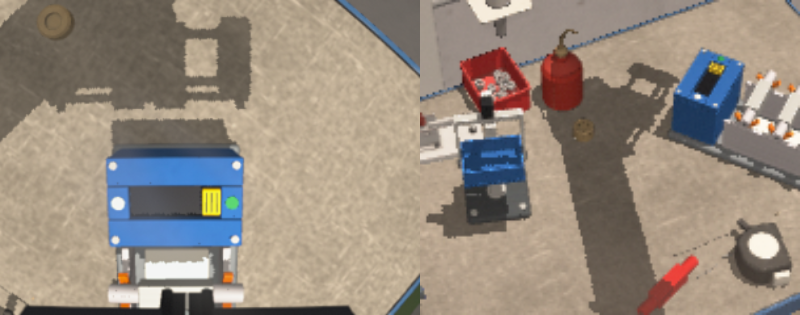

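The thumb sits at the green end of the slot (left panel, 212,203). The carrier hangs on the hook (right panel, 490,155), and the collar, oil can and tape are where they were. One last numeric check of the four blanks.

Run:
```python
from h import *
KT=cam('scene');capture('scene')
a=np.radians(-53.4);R=np.array([[np.cos(a),-np.sin(a)],[np.sin(a),np.cos(a)]])
for d in outline_of('scene','blank_1'):
    v,u=np.nonzero(d['mask']);p=unproj('scene',np.c_[u,v],.079,KT)[:,:2]*1000
    c,s,_=cv2.minAreaRect(p.astype(np.float32));print((R.T@(np.array(c)-[529.5,-273])).round(1),np.round(s),round(d['conf'],2))
KT=cam('top');capture('top')
for d in outline_of('top','blank_1'):
    v,u=np.nonzero(d['mask']);p=unproj('top',np.c_[u,v],.079,KT)[:,:2]*1000
    c,s,_=cv2.minAreaRect(p.astype(np.float32));print('top',(R.T@(np.array(c)-[529.5,-273])).round(1),np.round(s),round(d['conf'],2))
```

```text
[ 2.7 23.4] [ 21. 114.] 0.63
[ -3.9 -76.4] [ 21. 109.] 0.53
[-345.3    7.2] [22. 96.] 0.5
[   6.3 -126.6] [ 24. 123.] 0.48
[ -2.3 -25.8] [ 23. 118.] 0.46
top [-293.9   27. ] [ 20. 104.] 0.58
top [  37.5 -126.3] [16. 46.] 0.57
```

```bash
python3 -c "
from cell import *
print(hand_in())"
```

```text
the job is handed in; nothing more can be done
None
```

I seated all four blanks in their own saddle pairs, hung the carrier on the hook, and slid the switch to its stop at the green dot. The tape, oil can and collar look untouched in the last picture. I handed the job in at about 61 s; the hand-in returned no verdict.

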